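# Set a tube in the angle plate's fence corner and clamp it

## Task

Pick up the short length of rectangular steel tube and lay it flat, broad side down and lengthwise along the ledge, on the sloping table of the angle plate; keep hold of it until it is down, do not let it drop. Push it square and fully home into the fence corner, its side against the low ledge and its end against the end stop, and only then swing the toggle clamp's handle fully shut so that it holds the tube there. Leave the things lying round about where they are.

Things in the scene. Friction and masses are not known exactly. Their poses are not given: they have to be found in the camera images.
- tube_center (a point): Centre of the loose dark steel rectangular tube, its ends closed flush with black plugs (about 0.5 kg): 150 mm long (x axis), 50 mm broad (y), 30 mm high (z). It starts flat on the bench on a broad side, its centre 15 mm up. Same either way round. On the slope it lies still when let go and must be pushed to slide (4 to 8 N). Home in the corner its centre is at (-75, 25, 15) mm in jig_top's frame.
- jig_top: Sloping steel table of the grey angle plate fixed to the bench, always at 25 degrees to the bench. Origin: the inner fence corner on the table's surface, 66 mm above the bench. x axis: level, along the ledge towards the end stop; y: straight up the slope; z: square out of the table. The surface reaches from x = -190 to 20 mm and y = -20 to 205 mm.
- ledge (a point): Middle of the top edge of the ledge's inner face (the long fence along the table's low edge), at (-90, 0, 20) mm in jig_top's frame. Face at y = 0, from x = -185 to 5 mm; 14 mm thick, 20 mm high.
- end_stop (a point): Middle of the top edge of the end stop's inner face (the short fence across the slope), at (0, 23, 20) mm in jig_top's frame. Face at x = 0, from y = -14 to 60 mm; 14 mm thick, 20 mm high.
- clamp_base (a point): Centre of the toggle clamp's foot plate on the table, at (-50, 163, 0) mm in jig_top's frame; plate 50 by 62 mm, cheeks 50 mm high. Open, the clamp's arm (18 mm wide, 125 mm long) stands up from y = 150 mm to z = 175 mm, leaning 15 degrees uphill; its foot stays above y = 140 mm. Shut, it lies down the slope, its rubber foot pressing on the tube's top 50 mm from the end stop.
- clamp (a joint): Angle of the toggle clamp's handle: 0 = open, as at the start (handle leans 69 degrees uphill from the table's z axis); 1.20 rad = fully shut, at a hard stop (handle square to the table). Its top moves down the slope as it shuts, turning about a line through clamp_pivot along the table's x. It drives the arm and stays where left. Takes 8 N at the grip, 13 N at the end as the sprung foot meets the tube.
- clamp_grip (a point): Point on the axis of the clamp's black round handle grip, 80 mm from the pivot. The grip is 21 mm in diameter and reaches from 32 to 120 mm from the pivot.
- clamp_pivot (a point): Pivot of the clamp's handle, at (-50, 174, 40) mm in the sloping table's frame.
- hammer: Hammer with a wooden shaft, about 280 mm long, lying on the bench, to be left alone.
- dish: Shallow copper dish, 130 mm across and 40 mm high, to be left alone. Origin: centre of its underside.
- tin: Plain metal tin, 72 mm across and 100 mm high, standing upright, to be left alone. Origin: centre of its underside.
- angle_offcut: Offcut of angle steel, 130 mm long, 40 by 40 mm, to be left alone. Origin: centre of its underside.
- clamp_foot: Round rubber foot, 18 mm across, on a spring at the end of the clamp's arm; it presses the tube down with 2 to 3 N when the clamp is shut. Its origin lies on the arm's pivot, at (-50, 150, 37) mm in jig_top's frame, and it turns with the arm.
There are look-alikes about, which are no part of the job. Of the things shaped like the part that bears tube_center, the dark steel one is meant.

How it is judged (in metres and radians):
On the way, in this order (a step that is already met when the one before it is completed fails the run):
1. the tube, still held in the gripper, is laid flat on the sloping table (broad side within 0.1 rad and 5 mm of it), with the clamp open (angle between the z axis of tube_center and the z axis of jig_top, either way round below 0.1 rad and z of tube_center in the frame of jig_top between 0.0125 and 0.02 m and y of tube_center in the frame of jig_top between 0.02 and 0.15 m and x of tube_center in the frame of jig_top between -0.18 and 0 m and contact force between tube and the fingers above 12 N and value of joint clamp below 0.3 rad), for 0.1 s.
2. the tube is square and home against both the ledge and the end stop while the clamp is still open (x of tube_center in the frame of jig_top between -0.077 and -0.072 m and y of tube_center in the frame of jig_top between 0.022 and 0.027 m and z of tube_center in the frame of jig_top below 0.017 m and angle between the x axis of tube_center and the x axis of jig_top, either way round below 0.02 rad and angle between the z axis of tube_center and the z axis of jig_top, either way round below 0.03 rad and value of joint clamp below 0.3 rad), for 0.2 s.
At the end, for the whole second after the job is handed in: The tube lies flat on the sloping table, within 2 mm of touching both the ledge and the end stop and within 0.02 rad of square to them, at rest, and the clamp's handle is shut to more than 1.17 rad of its 1.20, its foot pressing on the tube (x of tube_center in the frame of jig_top between -0.077 and -0.072 m and y of tube_center in the frame of jig_top between 0.022 and 0.027 m and z of tube_center in the frame of jig_top between 0.013 and 0.017 m and angle between the x axis of tube_center and the x axis of jig_top, either way round below 0.02 rad and angle between the z axis of tube_center and the z axis of jig_top, either way round below 0.03 rad and value of joint clamp above 1.17 rad and velocity of joint clamp below 0.05 rad/s and linear speed of tube below 0.01 m/s and contact force between tube and clamp_foot above 0.8 N).
It fails at once if the tube is dropped or sent sliding: it moves faster than 0.35 m/s with nothing of the robot touching it (linear speed of tube above 0.35 m/s and contact force between tube and the fingers below 0.05 N and contact force between tube and the arm below 0.05 N).
It fails at once if a bystander is moved by more than 25 mm (distance of any of hammer, dish, tin, angle_offcut from where it was at the start of the episode above 0.025 m).
It also fails if it takes over 72 s, if anything falls off the work surface, if the arm or the gripper's body presses on something with over 40 N, if the wrist force passes 120 N, or if a joint passes its speed limit or range.

## Robot

A 6-joint arm with a two-finger parallel gripper is mounted at the origin on the work surface. World frame = base frame: x ahead of the robot, y to its left, z up, the work surface at z = 0. Lengths are in mm, angles in rad, forces in N, time in s.
With the tool pointing down it reaches from about 325 to 900 mm from the base axis. Payload 3.5 kg.
Tool frame: the origin (TCP) lies where the fingers leave the gripper's body, on its centre line; the fingertips stand 73 mm ahead of it and the grasp point (between the pads) lies 54 mm ahead of it (robot.finger_overhang is the distance from the TCP to the fingertips, in mm); z points along the fingers, y is the line along which they close (so a half turn about z gives the same grasp; the last joint's range is limited). The gripper opens to 85 mm and grips with 20 to 120 N. Pads are 22 mm wide; open, the fingers measure 114 mm over their backs; the gripper's body (76 mm by 85 mm) begins 54 mm behind the grasp point. The pads swing forward as they close: fully open they stand 13 mm farther back than shut.
Start: joints at [1.034, 0.276, -0.026, 1.268, 0, 1.467], TCP at [262.707, 567.104, 303.913] pointing down, gripper open.
Joint ranges: [-3.12, 3.12], [-0.85, 1.88], [-1.08, 1.24], [-1.95, 2.15], [-1.57, 1.53], [-3.14, 3.14]. Speed limits (rad/s): [2.57, 2.57, 3.14, 3.14, 3.14, 3.14].

## Interface

Orientations are given as a unit quaternion [w, x, y, z].
In Python, from bench import robot, eyes, order gives the robot as it stands. The module is installed in compiled form; this text tells all that it offers.
- The arm moves only by the tool send_rows, never from a script. Its argument "rows" is a list of rows, each an object of numbers: "tx", "ty", "tz": the shift along the tool's x, y, z in m; "yaw": the turn about the tool's z in rad; "jaw": the closure in counts, from 0 (fully open) to 255 (shut). In form: [{"tx": .., "ty": .., "tz": .., "yaw": .., "jaw": ..}, ...]. A call has 1 to 10 rows; each row is the pose to reach, as a shift and turn from the pose commanded when the call began, along the tool's axes at that moment; what a row does not reach only later rows make up. A row lasts 1/10 s, in which the tool goes at most 50 mm and 8.59 degrees, less where a joint would pass 70% of its speed; a pose out of reach is approached as far as the arm can. A call with a gripper value outside its range is refused whole. The fingers move at their own pace and stop on an object; "force" is the grip in N (left out, the last holds). Time passes only in rows, so rows that repeat a pose let the fingers close. It gives the time, the measured TCP pose, the force, the opening and the grip force at its end, in the units of the state.
- robot.read_state(): the state, without advancing time (a new reading comes with each control period).
- eyes.grab_frame(name): name is "scene" or "side" or "wrist"; returns a dict with "img" (384x512x3 uint8, red, green, blue), "camera_matrix" (3x3 intrinsics, pixels), "R" (3x3) and "t" (3): a world point X has camera coordinates R X + t; the wrist camera has in their place "mount" (4x4, takes a point from camera to tool coordinates, whose origin is the TCP and whose axes are the flange's). Camera axes: x right, y down, z forward; pixel columns grow to the right and rows downward; lengths in mm; the calibration is good to about 2 mm. A picture is of the moment at which its call begins: read the wrist's pose just before it. There is no depth.
- order.finish_job(): hands the job in; it is judged then, once.
The state is a dict: "time": time; "joint_positions": joint angles; "qd": joint speeds; "joint_efforts": joint torques, N m; "eef_pos": TCP position; "orientation": TCP orientation; "wrist_force": force on the tool from outside, world axes, zero at the start; "wrist_torque": the same for the moment, N m; "grip_width": finger opening in mm; "grasp_force": force on a finger pad.
Only numpy, scipy, OpenCV 4.12 (cv2) and the standard library are available. Lean on these libraries where they do the work, as an engineer would, in place of code of your own. Each camera call takes 0.05 s, during which the arm holds its last target. There are 200 camera calls.

## Working session

There is one attempt and no reset: what is moved stays moved. The work goes in short steps, Python scripts to look and compute and a tool call to move; the robot and the scene stay as the last step left them, time stands still between calls to the robot, and variables do not carry over. Pictures are saved under pics/ and viewed, at most 10 in all, crops included, and the job is handed in when it is done.

Besides the shell and the picture viewer there is one more tool, called after "Request:" as a command line: name --argument value ..., lists and objects as JSON in quotes. send_rows: Moves the arm, as the interface text tells. Its arguments: {"type":"object","properties":{"rows":{"type":"array"},"force":{"type":"number"}},"required":["rows"]}

```bash
mkdir -p pics; cat > h.py <<'E'
import numpy as np, cv2
from scipy.spatial.transform import Rotation as Rn
from bench import robot, eyes, order
def grab(n,save=None):
    f=eyes.grab_frame(n)
    if save: cv2.imwrite('pics/'+save,cv2.cvtColor(f['img'],cv2.COLOR_RGB2BGR))
    return f
def pose():
    s=robot.read_state(); q=np.array(s['orientation']); return Rn.from_quat(q[[1,2,3,0]]).as_matrix(),np.array(s['eef_pos'])
def ray(f,u,v):
    d=np.linalg.inv(f['camera_matrix'])@np.array([u,v,1.]); R=np.array(f['R']);return -R.T@np.array(f['t']),R.T@d
def onz(f,u,v,z):
    o,d=ray(f,u,v); return o+d*(z-o[2])/d[2]
def proj(f,X):
    c=np.array(f['R'])@np.array(X)+np.array(f['t']); p=f['camera_matrix']@c; return p[:2]/p[2]
E
python3 - <<'E'
from h import *
import cv2
a=grab('scene','s.png');b=grab('side','d.png')
im=np.hstack([a['img'],b['img']]);
for f in(a,b): print(ray(f,256,192))
print(robot.read_state()); print(pose()[0])
for n,f in(('s2',a),('d2',b)): cv2.imwrite('pics/%s.png'%n,cv2.resize(cv2.cvtColor(f['img'],cv2.COLOR_RGB2BGR),(800,600),interpolation=cv2.INTER_CUBIC))
E
```

```text
(array([1249.20715392,  172.25960981, 1184.90097965]), array([-0.53512961, -0.12530488, -0.83559465]))
(array([  -6.09738448, -746.45046585, 1148.13749528]), array([ 0.41419432,  0.54478154, -0.72916213]))
{'time': 0.1, 'joint_positions': array([ 1.03359698e+00,  2.77085564e-01, -2.77584569e-02,  1.26799568e+00,
        3.98390642e-06,  1.46739997e+00]), 'qd': array([-7.15134017e-04, -2.65869352e-03,  9.82913492e-04, -2.77347939e-04,
        4.44472237e-05, -1.43048426e-03]), 'joint_efforts': array([ 4.09593840e-04, -4.46708000e+01,  2.96129215e+01,  8.44945956e-03,
       -7.77851869e-05, -3.88872166e-06]), 'eef_pos': array([262.41928709, 566.6193322 , 302.84665171]), 'orientation': array([-3.23567488e-04,  2.15204646e-01,  9.76568439e-01, -9.69096826e-04]), 'wrist_force': array([ 0.17531796, -0.58748545, -0.80464839]), 'wrist_torque': array([0.0041066 , 0.02052672, 0.05705365]), 'grasp_force': 0.0, 'grip_width': 85.55763475235388}
[[-9.07373711e-01  4.20323504e-01 -1.04907987e-03]
 [ 4.20324758e-01  9.07372042e-01 -1.75351230e-03]
 [ 2.14863314e-04 -2.03204520e-03 -9.99997912e-01]]
```

View pics/s2.png

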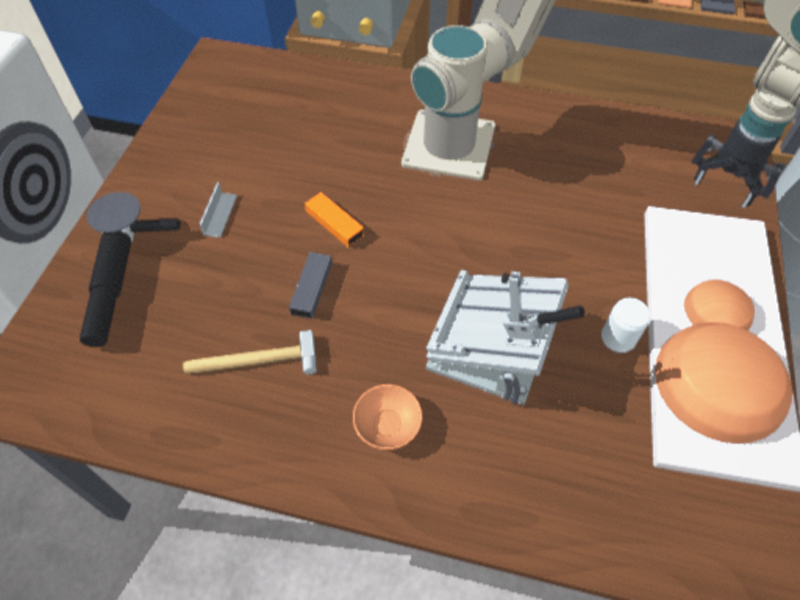

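View pics/d2.png

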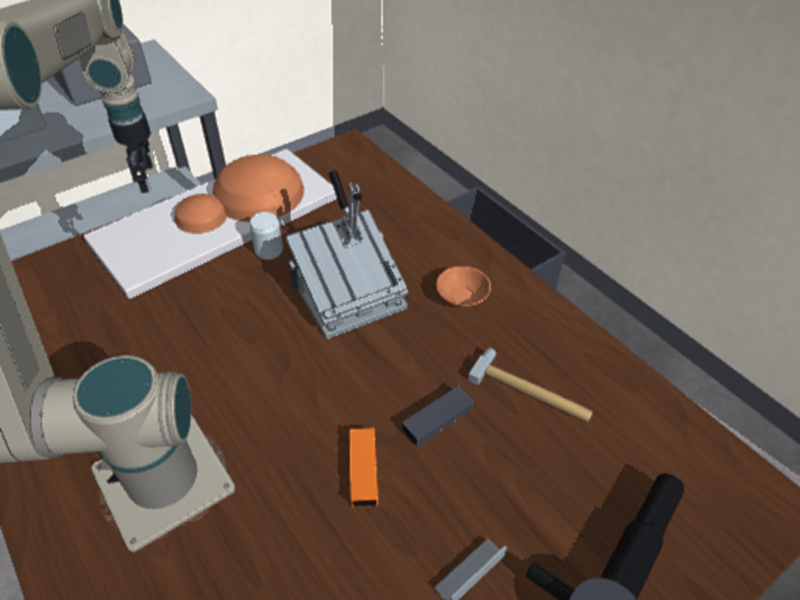

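The scene view shows the dark tube at about (311,284), the jig at (500,320) and the clamp handle at (565,316), pointing uphill to the right. The side view shows the tube at (438,415) and the jig at (348,272). The orange bar is a decoy. Next I'll measure the tube by mask and zoom in on the jig.

```bash
python3 - <<'E'
from h import *
a=grab('scene');b=grab('side')
for n,f,box in(('s',a,(180,155,220,210)),('d',b,(250,240,310,290))):
    x0,y0,x1,y1=box; im=f['img'][y0:y1,x0:x1].astype(int)
    m=((im[...,2]>=im[...,0]-5)&(im.sum(2)<330)).astype(np.uint8)
    m=cv2.morphologyEx(m,cv2.MORPH_OPEN,np.ones((3,3),np.uint8))
    c=max(cv2.findContours(m,0,1)[0],key=cv2.contourArea)
    h=cv2.convexHull(c)[:,0]+[x0,y0]
    print(n,cv2.contourArea(c)); 
    p=cv2.approxPolyDP(h.reshape(-1,1,2).astype(np.int32),2.5,True)[:,0]
    for u,v in p: print((u,v),onz(f,u,v,0)[:2].round(),onz(f,u,v,30)[:2].round(),im[v-y0,u-x0] if 0 else '')
g=cv2.COLOR_RGB2BGR
A=cv2.resize(cv2.cvtColor(a['img'][165:265,265:385],g),(600,500),interpolation=2)
B=cv2.resize(cv2.cvtColor(b['img'][105:220,175:275],g),(500,575),interpolation=2)
cv2.imwrite('pics/A.png',A);cv2.imwrite('pics/B.png',B)
E
```

```text
s 44.5
(np.int32(201), np.int32(197)) [ 554. -179.] [ 571. -170.] 
(np.int32(200), np.int32(201)) [ 570. -177.] [ 587. -169.] 
(np.int32(186), np.int32(199)) [ 573. -225.] [ 590. -215.] 
d 767.0
(np.int32(294), np.int32(248)) [ 597. -169.] [ 581. -184.] 
(np.int32(302), np.int32(256)) [ 597. -209.] [ 581. -223.] 
(np.int32(302), np.int32(261)) [ 584. -224.] [ 569. -238.] 
(np.int32(266), np.int32(284)) [ 438. -223.] [ 426. -237.] 
(np.int32(258), np.int32(269)) [ 450. -164.] [ 438. -180.]
```

View pics/A.png

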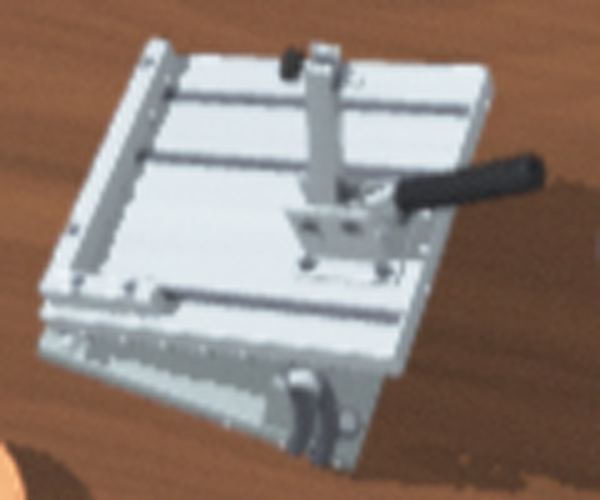

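View pics/B.png

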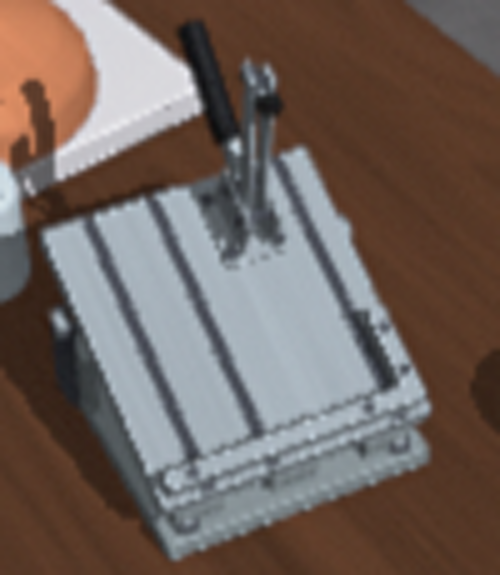

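Crop A shows table corners (490,68) and (402,362), the fence corner outer top at (42,290) and the ledge's far end at (155,40). Crop B shows table corners (45,232) and (303,148). I'll fit the jig's position and heading from these points.

```bash
cat >> h.py <<'E'
c25,s25=np.cos(np.radians(25)),np.sin(np.radians(25))
def jig(p):
    x,y,th=p; c,s=np.cos(th),np.sin(th)
    Rz=np.array([[c,-s,0],[s,c,0],[0,0,1]]); Rx=np.array([[1,0,0],[0,c25,-s25],[0,s25,c25]])
    return Rz@Rx,np.array([x,y,66.])
E
python3 - <<'E'
from h import *
from scipy.optimize import least_squares
a=grab('scene');b=grab('side')
L=[(a,(-190,205,0),(490,68)),(a,(20,205,0),(402,362)),(a,(14,-14,20),(42,290)),(a,(-185,-14,20),(155,40)),(a,(14,60,20),(158,308)),
(b,(-190,205,0),(45,232)),(b,(20,205,0),(303,148)),(b,(-185,-14,20),(158,480)),(b,(14,-14,20),(430,392))]
px=[np.array(u)/5+((265,165) if f is a else (175,105)) for f,_,u in L]
def r(p):
    R,o=jig(p); return np.concatenate([proj(f,R@np.array(X)+o)-u for (f,X,_),u in zip(L,px)])
s=least_squares(r,[700,80,0],loss='soft_l1'); print(s.x); print(r(s.x).reshape(-1,2).round(1))
R,o=jig(s.x)
# known grip pos
for n,X in(('grip',(-50,174+80*np.sin(np.radians(69)),40+80*np.cos(np.radians(69)))),):
    print(n,R@X+o,[proj(f,R@X+o).round(1) for f in(a,b)])
print(R)
# tube: side view footprint candidates
f=b
im=b['img'][235:295,245:315]
cv2.imwrite('pics/T.png',np.hstack([cv2.resize(cv2.cvtColor(x,4),(400,400),interpolation=2) for x in (b['img'][235:295,250:310],a['img'][155:215,170:230])]))
E
```

```text
[ 6.26384946e+02  1.06261516e+02 -1.51996947e-01]
[[ 0.5  0.6]
 [-1.  -0.1]
 [-0.   0.3]
 [-0.6  0.5]
 [-1.2 -0.7]
 [-2.2 -1.5]
 [-0.9 -1.5]
 [ 0.9  0.7]
 [-2.1 -0.6]]
grip [606.69357423 307.9336686  233.33507305] [array([360.9, 202.9]), array([215.1, 119.3])]
[[ 0.98847069  0.1372262  -0.06398963]
 [-0.15141236  0.89585868 -0.41774576]
 [ 0.          0.42261826  0.90630779]]
```

View pics/T.png

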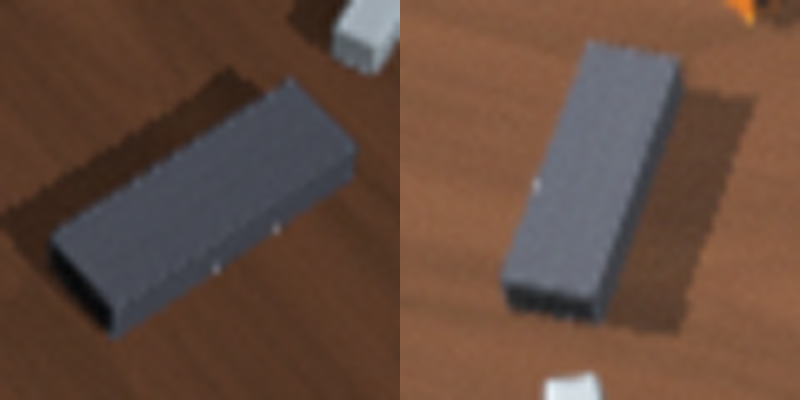

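The tube's top corners are clear in both views: side (52,238), (113,307), (355,150), (290,80); scene (188,42), (283,60), (102,283), (198,295).

```bash
python3 - <<'E'
from h import *
a=grab('scene');b=grab('side')
def c(f,off,P): return np.array([onz(f,*(np.array(p)/6.667+off),30)[:2] for p in P])
S=c(b,(250,235),[(52,238),(113,307),(355,150),(290,80)]);A=c(a,(170,155),[(188,42),(283,60),(198,295),(102,283)])
for Q in(S,A):
    print(Q.round(1),Q.mean(0).round(1),cv2.minAreaRect(Q.astype(np.float32)))
R,p=pose(); print('tool y heading',np.degrees(np.arctan2(R[1,1],R[0,1])), p, robot.read_state()['joint_positions'])
E
```

```text
[[ 434.1 -184.2]
 [ 434.7 -230.1]
 [ 581.  -230. ]
 [ 582.1 -180.2]] [ 508.  -206.1] ((508.4305419921875, -206.05352783203125), (147.99786376953125, 49.73601150512695), 0.7654584646224976)
[[ 434.2 -224.4]
 [ 433.6 -173.2]
 [ 580.7 -171.5]
 [ 585.3 -219.1]] [ 508.5 -197.1] ((509.47674560546875, -197.91717529296875), (151.1099090576172, 51.13490295410156), 0.6712176203727722)
tool y heading 65.14560964678861 [262.63784416 567.02984026 303.74370064] [ 1.03363472e+00  2.76492933e-01 -2.66369208e-02  1.26798933e+00
 -1.31410075e-06  1.46742567e+00]
```

Request:
send_rows --rows '[{"tx": -0.273, "ty": -0.297, "tz": 0}, {"tx": -0.273, "ty": -0.297, "tz": 0}, {"tx": -0.273, "ty": -0.297, "tz": 0}, {"tx": -0.273, "ty": -0.297, "tz": 0}, {"tx": -0.273, "ty": -0.297, "tz": 0}, {"tx": -0.273, "ty": -0.297, "tz": 0}, {"tx": -0.273, "ty": -0.297, "tz": 0}, {"tx": -0.273, "ty": -0.297, "tz": 0}, {"tx": -0.273, "ty": -0.297, "tz": 0}]'

```text
schema error: expected keys tx, ty, tz, yaw, jaw
```

Request:
send_rows --rows '[{"tx": -0.273, "ty": -0.297, "tz": 0, "yaw": -0.436}, {"tx": -0.273, "ty": -0.297, "tz": 0, "yaw": -0.436}, {"tx": -0.273, "ty": -0.297, "tz": 0, "yaw": -0.436}, {"tx": -0.273, "ty": -0.297, "tz": 0, "yaw": -0.436}, {"tx": -0.273, "ty": -0.297, "tz": 0, "yaw": -0.436}, {"tx": -0.273, "ty": -0.297, "tz": 0, "yaw": -0.436}, {"tx": -0.273, "ty": -0.297, "tz": 0, "yaw": -0.436}, {"tx": -0.273, "ty": -0.297, "tz": 0, "yaw": -0.436}, {"tx": -0.273, "ty": -0.297, "tz": 0, "yaw": -0.436}]'

```text
schema error: expected keys tx, ty, tz, yaw, jaw
```

Request:
send_rows --rows '[{"tx": -0.273, "ty": -0.297, "tz": 0, "yaw": 0, "jaw": 0}, {"tx": -0.273, "ty": -0.297, "tz": 0, "yaw": 0, "jaw": 0}, {"tx": -0.273, "ty": -0.297, "tz": 0, "yaw": 0, "jaw": 0}, {"tx": -0.273, "ty": -0.297, "tz": 0, "yaw": 0, "jaw": 0}, {"tx": -0.273, "ty": -0.297, "tz": 0, "yaw": 0, "jaw": 0}, {"tx": -0.273, "ty": -0.297, "tz": 0, "yaw": 0, "jaw": 0}, {"tx": -0.273, "ty": -0.297, "tz": 0, "yaw": 0, "jaw": 0}, {"tx": -0.273, "ty": -0.297, "tz": 0, "yaw": 0, "jaw": 0}, {"tx": -0.273, "ty": -0.297, "tz": 0, "yaw": 0, "jaw": 0}]'

```text
time: 1.3
eef_pos: [386.9, 178.5, 304.2]
orientation: [0.001, 0.219, 0.976, -0.001]
wrist_force: [-0.1, 0.6, 0.2]
grip_width: 85.5
grasp_force: 0.0
```

Request:
send_rows --rows '[{"tx": -0.273, "ty": -0.297, "tz": 0, "yaw": -0.436, "jaw": 0}, {"tx": -0.273, "ty": -0.297, "tz": 0, "yaw": -0.436, "jaw": 0}, {"tx": -0.273, "ty": -0.297, "tz": 0, "yaw": -0.436, "jaw": 0}, {"tx": -0.273, "ty": -0.297, "tz": 0, "yaw": -0.436, "jaw": 0}, {"tx": -0.273, "ty": -0.297, "tz": 0, "yaw": -0.436, "jaw": 0}, {"tx": -0.273, "ty": -0.297, "tz": 0, "yaw": -0.436, "jaw": 0}, {"tx": -0.273, "ty": -0.297, "tz": 0, "yaw": -0.436, "jaw": 0}, {"tx": -0.273, "ty": -0.297, "tz": 0, "yaw": -0.436, "jaw": 0}, {"tx": -0.273, "ty": -0.297, "tz": 0, "yaw": -0.436, "jaw": 0}]'

```text
time: 2.2
eef_pos: [509.7, -204.4, 304.0]
orientation: [0.001, -0.0, 1.0, -0.001]
wrist_force: [0.9, 1.2, -0.0]
grip_width: 84.9
grasp_force: 0.0
```

```bash
cat >> h.py <<'E'
def wgrab(save=None):
    R,p=pose(); f=dict(grab('wrist',save)); M=np.array(f['mount'])
    Rc=R@M[:3,:3]; tc=R@M[:3,3]+p; f['R']=Rc.T; f['t']=-Rc.T@tc; return f
E
python3 - <<'E'
from h import *
f=wgrab('w1.png'); print(robot.read_state()['joint_positions'].round(2)); print(f['mount'])
im=f['img'].astype(int)
m=((im[...,2]>=im[...,0]+3)&(im.sum(2)<400)&(im.sum(2)>120)).astype(np.uint8)
m=cv2.morphologyEx(m,cv2.MORPH_OPEN,np.ones((5,5),np.uint8))
for c in cv2.findContours(m,0,1)[0]:
    if cv2.contourArea(c)>1500:
        Q=np.array([onz(f,u,v,30)[:2] for u,v in c[:,0]]); print(cv2.contourArea(c),c[:,0].min(0),c[:,0].max(0),cv2.minAreaRect(Q.astype(np.float32)))
E
```

```text
[-0.5   0.14 -0.19  1.23 -0.   -0.5 ]
[[-4.98702386e-04 -9.65615630e-01 -2.59973472e-01  6.46835183e+01]
 [ 9.99999875e-01 -4.86324562e-04 -1.11933443e-04 -1.44002156e-01]
 [-1.83468030e-05 -2.59973496e-01  9.65615752e-01 -7.00313478e+01]
 [ 0.00000000e+00  0.00000000e+00  0.00000000e+00  1.00000000e+00]]
6601.5 [111 327] [367 383] ((812.290283203125, -220.56570434570312), (111.2104721069336, 407.67108154296875), 0.058189768344163895)
5252.0 [  0 299] [109 383] ((789.3007202148438, -523.8660888671875), (152.4769287109375, 207.1211395263672), 4.470442771911621)
2019.5 [451 277] [511 370] ((745.4286499023438, 161.55198669433594), (215.23648071289062, 49.58934020996094), 38.625091552734375)
```

View pics/w1.png

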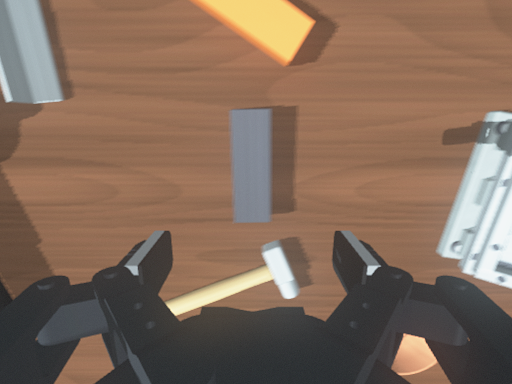

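The wrist view shows the tube upright at columns 232–271 and rows 109–221. The hammer head is at (280,270), past its near end.

```bash
python3 - <<'E'
from h import *
f=wgrab()
for p in[(231,109),(270,109),(271,221),(235,221),(251,165)]: print(onz(f,*p,30)[:2].round(1))
for p in[(275,240),(298,296),(262,248)]: print('ham',onz(f,*p,20)[:2].round(1))
E
```

```text
[ 436.6 -234.5]
[ 436.7 -186.6]
[ 583.9 -183. ]
[ 583.8 -232.4]
[ 506.2 -210.2]
ham [ 617.1 -176.1]
ham [ 710.8 -139. ]
ham [ 629.8 -194.7]
```

Request:
send_rows --rows '[{"tx": 0, "ty": -0.004, "tz": 0.15, "yaw": 0, "jaw": 0}, {"tx": 0, "ty": -0.004, "tz": 0.15, "yaw": 0, "jaw": 0}, {"tx": 0, "ty": -0.004, "tz": 0.15, "yaw": 0, "jaw": 0}, {"tx": 0, "ty": -0.004, "tz": 0.19, "yaw": 0, "jaw": 0}, {"tx": 0, "ty": -0.004, "tz": 0.215, "yaw": 0, "jaw": 0}, {"tx": 0, "ty": -0.004, "tz": 0.225, "yaw": 0, "jaw": 0}, {"tx": 0, "ty": -0.004, "tz": 0.226, "yaw": 0, "jaw": 0}, {"tx": 0, "ty": -0.004, "tz": 0.226, "yaw": 0, "jaw": 0}]' --force 35

```text
time: 3.1
eef_pos: [509.5, -205.3, 79.1]
orientation: [0.001, -0.001, 1.0, -0.0]
wrist_force: [-0.2, 0.2, -0.8]
grip_width: 85.9
grasp_force: 0.0
```

Request:
send_rows --rows '[{"tx": 0, "ty": 0, "tz": 0, "yaw": 0, "jaw": 255}, {"tx": 0, "ty": 0, "tz": 0, "yaw": 0, "jaw": 255}, {"tx": 0, "ty": 0, "tz": 0, "yaw": 0, "jaw": 255}, {"tx": 0, "ty": 0, "tz": 0, "yaw": 0, "jaw": 255}, {"tx": 0, "ty": 0, "tz": 0, "yaw": 0, "jaw": 255}, {"tx": 0, "ty": 0, "tz": 0, "yaw": 0, "jaw": 255}, {"tx": 0, "ty": 0, "tz": 0, "yaw": 0, "jaw": 255}, {"tx": 0, "ty": 0, "tz": 0, "yaw": 0, "jaw": 255}]' --force 35

```text
time: 3.9
eef_pos: [509.5, -205.2, 79.5]
orientation: [0.001, -0.001, 1.0, 0.0]
wrist_force: [-0.1, 2.4, 5.4]
grip_width: 49.0
grasp_force: 38.2
```

Request:
send_rows --rows '[{"tx": 0, "ty": 0, "tz": -0.04, "yaw": 0, "jaw": 255}, {"tx": 0, "ty": 0, "tz": -0.08, "yaw": 0, "jaw": 255}, {"tx": 0, "ty": 0, "tz": -0.12, "yaw": 0, "jaw": 255}, {"tx": 0, "ty": 0, "tz": -0.16, "yaw": 0, "jaw": 255}, {"tx": 0, "ty": 0, "tz": -0.2, "yaw": 0, "jaw": 255}, {"tx": 0, "ty": 0, "tz": -0.24, "yaw": 0, "jaw": 255}, {"tx": 0, "ty": 0, "tz": -0.26, "yaw": 0, "jaw": 255}, {"tx": 0, "ty": 0, "tz": -0.26, "yaw": 0, "jaw": 255}]' --force 35

```text
time: 4.7
eef_pos: [509.7, -206.2, 341.5]
orientation: [0.003, -0.001, 1.0, -0.002]
wrist_force: [0.8, -1.1, -5.0]
grip_width: 49.2
grasp_force: 40.8
```

Request:
send_rows --rows '[{"tx": 0, "ty": 0.03, "tz": 0, "yaw": -0.14, "jaw": 255}, {"tx": 0, "ty": 0.06, "tz": 0, "yaw": -0.28, "jaw": 255}, {"tx": 0, "ty": 0.09, "tz": 0, "yaw": -0.42, "jaw": 255}, {"tx": 0, "ty": 0.12, "tz": 0, "yaw": -0.56, "jaw": 255}, {"tx": 0, "ty": 0.15, "tz": 0, "yaw": -0.7, "jaw": 255}, {"tx": 0, "ty": 0.18, "tz": 0, "yaw": -0.84, "jaw": 255}, {"tx": 0, "ty": 0.2, "tz": 0, "yaw": -0.98, "jaw": 255}, {"tx": 0, "ty": 0.22, "tz": 0, "yaw": -1.12, "jaw": 255}, {"tx": 0, "ty": 0.225, "tz": 0, "yaw": -1.26, "jaw": 255}, {"tx": 0, "ty": 0.225, "tz": 0, "yaw": -1.4, "jaw": 255}]' --force 35

```text
time: 5.7
eef_pos: [506.2, 20.8, 334.8]
orientation: [-0.002, -0.648, 0.762, 0.002]
wrist_force: [-0.5, -1.1, -4.8]
grip_width: 49.2
grasp_force: 40.6
```

```bash
python3 - <<'E'
from h import *
f=wgrab(); R,p=pose(); print(p,R,robot.read_state()['grasp_force'])
cv2.imwrite('pics/w2.png',cv2.resize(cv2.cvtColor(f['img'],4),(800,600),interpolation=2))
Rj,o=jig([626.4,106.3,-.152])
for X in[(14,-14,20),(-185,-14,20),(0,0,20),(0,60,20),(14,60,20),(-190,205,0),(20,205,0),(-185,0,20)]: print(X,(proj(f,Rj@X+o)*800/512).round())
E
```

```text
[506.33617689  20.35444273 334.83287937] [[-1.57356815e-01 -9.87527819e-01 -5.25728357e-03]
 [-9.87541706e-01  1.57357051e-01  3.71163824e-04]
 [ 4.60736040e-04  5.25019194e-03 -9.99986112e-01]] 40.636314153671265
(14, -14, 20) [252. 366.]
(-185, -14, 20) [488. 364.]
(0, 0, 20) [268. 383.]
(0, 60, 20) [265. 458.]
(14, 60, 20) [248. 459.]
(-190, 205, 0) [502. 641.]
(20, 205, 0) [240. 644.]
(-185, 0, 20) [489. 381.]
```

View pics/w2.png

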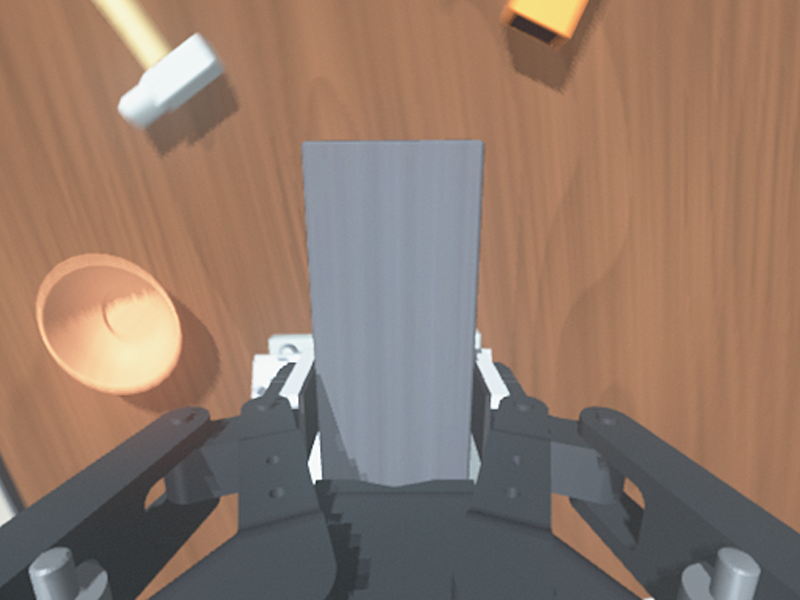

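The wrist view shows the tube held straight. Left of it the fence outer corner is at about (253,355), and the ledge's far end is at about (490,349). Both sit about 10 px above the prediction, so the jig lies a few mm lower in y. I'll correct for that.

```bash
python3 - <<'E'
from h import *
f=wgrab(); Rj,o=jig([626.4,106.3,-.152])
for X,u in[((14,-14,20),(253,355)),((-185,-14,20),(490,349))]:
    w=Rj@X+o; q=onz(f,u[0]*.64,u[1]*.64,w[2]); print(w.round(1),q.round(1))
im=f['img'].astype(int)
# row profile of brightness at columns left & right of the tube
for c in(163,168,174,312): print(c,im[205:260:1,c].sum(1))
E
```

```text
[637.   83.3  78.2] [633.9  73.2  78.2]
[440.3 113.4  78.2] [437.2  99.6  78.2]
163 [379 384 385 383 386 382 385 381 388 384 386 379 380 381 382 382 385 379
 378 377 397 681 757 748 743 740 743 741 740 740 740 740 740 740 740 740
 740 740 740 743 744 684 520 477 470 462 630 746 755 705 253 287 292 291
 295]
168 [388 387 387 383 384 379 379 382 386 390 396 392 392 397 391 395 399 393
 392 384 400 688 749 741 736 738 741 741 741 741 741 741 741 741 741 741
 740 740 741 743 746 735 665 627 638 654 717 677 351 282 297 298 298 293
 315]
174 [400 394 397 402 396 395 392 403 535 648 663 707 728 715 715 711 712 714
 715 717 707 725 741 740 739 736 740 740 740 740 740 740 740 740 748 751
 424 352 355 349 299 305 306 308 304 304 299 298 307 298 301 306 297 258
 245]
312 [396 398 402 397 398 400 402 399 407 402 405 404 402 409 406 410 406 408
 404 389 547 683 673 703 718 714 709 709 711 708 708 708 706 708 707 710
 708 709 711 717 723 709 623 514 327 227 243 268 302 317 310 308 302 302
 297]
```

Request:
send_rows --rows '[{"tx": -0.035, "ty": 0.006, "tz": 0, "yaw": 0, "jaw": 255}, {"tx": -0.07, "ty": 0.012, "tz": 0, "yaw": 0, "jaw": 255}, {"tx": -0.105, "ty": 0.018, "tz": 0, "yaw": 0, "jaw": 255}, {"tx": -0.14, "ty": 0.024, "tz": 0.02, "yaw": 0, "jaw": 255}, {"tx": -0.168, "ty": 0.029, "tz": 0.05, "yaw": 0, "jaw": 255}, {"tx": -0.168, "ty": 0.029, "tz": 0.08, "yaw": 0, "jaw": 255}, {"tx": -0.168, "ty": 0.029, "tz": 0.11, "yaw": 0, "jaw": 255}, {"tx": -0.168, "ty": 0.029, "tz": 0.11, "yaw": 0, "jaw": 255}]' --force 30

```text
time: 6.6
eef_pos: [502.8, 189.0, 221.5]
orientation: [-0.006, -0.644, 0.765, 0.003]
wrist_force: [-0.9, 0.3, -5.8]
grip_width: 49.5
grasp_force: 40.5
```

Request:
send_rows --rows '[{"tx": 0, "ty": 0, "tz": 0.005, "yaw": 0, "jaw": 255}, {"tx": 0, "ty": 0, "tz": 0.01, "yaw": 0, "jaw": 255}, {"tx": 0, "ty": 0, "tz": 0.015, "yaw": 0, "jaw": 255}, {"tx": 0, "ty": 0, "tz": 0.02, "yaw": 0, "jaw": 255}, {"tx": 0, "ty": 0, "tz": 0.02, "yaw": 0, "jaw": 255}]' --force 25

```text
time: 7.1
eef_pos: [508.4, 189.3, 208.9]
orientation: [0.0, -0.645, 0.764, -0.001]
wrist_force: [0.9, -4.2, 0.4]
grip_width: 49.0
grasp_force: 41.2
```

```bash
python3 - <<'E'
from h import *
b=grab('side'); print(robot.read_state())
cv2.imwrite('pics/d3.png',cv2.resize(cv2.cvtColor(b['img'][70:220,160:310],4),(600,600),interpolation=2))
E
```

```text
{'time': 7.15, 'joint_positions': array([ 0.2383084 ,  0.20026904, -0.33411928,  1.03456237, -0.00214291,
       -1.16290664]), 'qd': array([-0.00053612,  0.00049824, -0.00030153,  0.00106894, -0.00150283,
        0.00057986]), 'joint_efforts': array([ 2.49429747e+00, -3.80446780e+01,  2.75981605e+01, -3.14203044e-01,
        1.09003544e+00, -6.09076233e-03]), 'eef_pos': array([508.42598885, 189.40295465, 208.94447996]), 'orientation': array([ 3.48073183e-04, -6.44680824e-01,  7.64450545e-01, -1.37056920e-03]), 'wrist_force': array([ 0.16072494, -4.93362373, -1.16444747]), 'wrist_torque': array([-0.70430593, -0.03481952, -0.00961099]), 'grasp_force': 41.16044640541077, 'grip_width': 49.26466634893832}
```

View pics/d3.png

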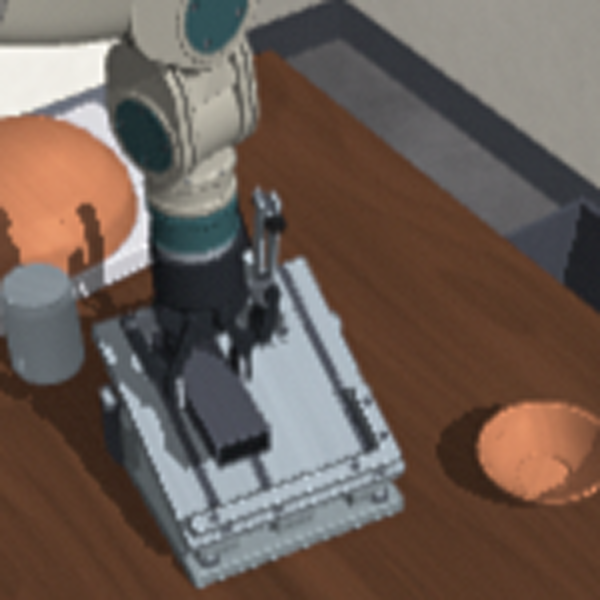

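The side view shows the tube held over the table, its low end near (245,450) and its uphill end just touching. I'll keep lowering so it pivots flat in the pads.

Request:
send_rows --rows '[{"tx": 0, "ty": 0, "tz": 0.003, "yaw": 0, "jaw": 255}, {"tx": 0, "ty": 0, "tz": 0.006, "yaw": 0, "jaw": 255}, {"tx": 0, "ty": 0, "tz": 0.009, "yaw": 0, "jaw": 255}, {"tx": 0, "ty": 0, "tz": 0.012, "yaw": 0, "jaw": 255}, {"tx": 0, "ty": 0, "tz": 0.012, "yaw": 0, "jaw": 255}]' --force 20

```text
time: 7.65
eef_pos: [508.1, 188.5, 196.6]
orientation: [-0.001, -0.644, 0.765, -0.002]
wrist_force: [0.5, -7.6, 0.4]
grip_width: 49.1
grasp_force: 42.0
```

Request:
send_rows --rows '[{"tx": 0, "ty": 0, "tz": 0.003, "yaw": 0, "jaw": 255}, {"tx": 0, "ty": 0, "tz": 0.006, "yaw": 0, "jaw": 255}, {"tx": 0, "ty": 0, "tz": 0.009, "yaw": 0, "jaw": 255}, {"tx": 0, "ty": 0, "tz": 0.009, "yaw": 0, "jaw": 255}]' --force 20

```text
time: 8.05
eef_pos: [508.1, 188.9, 187.5]
orientation: [-0.0, -0.645, 0.765, -0.002]
wrist_force: [0.6, -5.9, 0.2]
grip_width: 49.3
grasp_force: 42.6
```

Request:
send_rows --rows '[{"tx": 0, "ty": 0, "tz": 0.003, "yaw": 0, "jaw": 255}, {"tx": 0, "ty": 0, "tz": 0.005, "yaw": 0, "jaw": 255}, {"tx": 0, "ty": 0, "tz": 0.005, "yaw": 0, "jaw": 255}]' --force 20

```text
time: 8.35
eef_pos: [508.2, 189.2, 182.6]
orientation: [-0.0, -0.645, 0.764, -0.001]
wrist_force: [-0.5, -5.4, 0.2]
grip_width: 49.0
grasp_force: 43.1
```

```bash
python3 - <<'E'
from h import *
b=grab('side'); s=robot.read_state(); print(s['wrist_force'],s['wrist_torque'])
cv2.imwrite('pics/d4.png',cv2.resize(cv2.cvtColor(b['img'][130:220,180:270],4),(600,600),interpolation=2))
E
```

```text
[-0.2978869  -6.14939191 -0.82660747] [-0.82913075  0.0284438  -0.03758765]
```

View pics/d4.png

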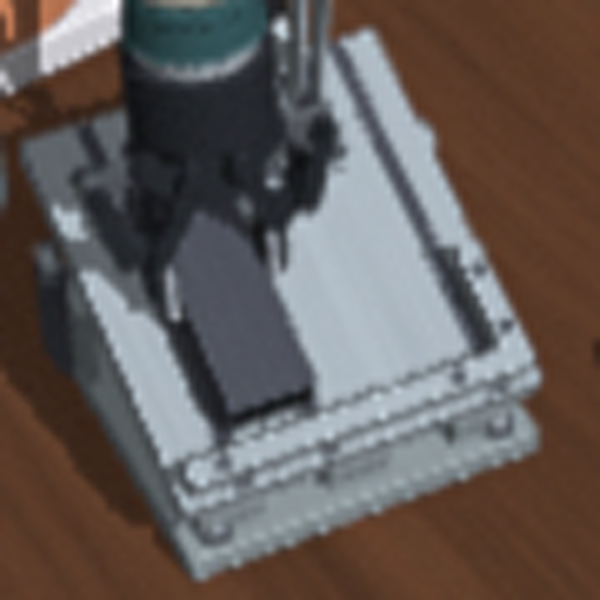

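The side crop shows the tube pitched nearly flat, its low end at (270,410) just above the ledge line. The force hasn't risen, so I'll lower until it seats.

Request:
send_rows --rows '[{"tx": 0, "ty": 0, "tz": 0.0015, "yaw": 0, "jaw": 255}, {"tx": 0, "ty": 0, "tz": 0.003, "yaw": 0, "jaw": 255}, {"tx": 0, "ty": 0, "tz": 0.003, "yaw": 0, "jaw": 255}]' --force 20

```text
time: 8.7
eef_pos: [508.3, 189.3, 180.7]
orientation: [0.0, -0.645, 0.764, -0.001]
wrist_force: [-1.0, -6.8, 5.5]
grip_width: 49.2
grasp_force: 43.9
```

Request:
send_rows --rows '[{"tx": 0, "ty": 0, "tz": 0.0015, "yaw": 0, "jaw": 255}, {"tx": 0, "ty": 0, "tz": 0.002, "yaw": 0, "jaw": 255}, {"tx": 0, "ty": 0, "tz": 0.002, "yaw": 0, "jaw": 255}]' --force 20

```text
time: 9.0
eef_pos: [508.3, 189.3, 180.7]
orientation: [0.0, -0.645, 0.764, -0.001]
wrist_force: [-5.4, -8.2, 16.0]
grip_width: 49.3
grasp_force: 45.3
```

The tube is flat on the slope: fz rose to 16 N with no further sinking. I'll drag it left, clear of the clamp's foot plate, while still held.

Request:
send_rows --rows '[{"tx": 0, "ty": 0, "tz": -0.001, "yaw": 0, "jaw": 255}, {"tx": 0, "ty": 0.004, "tz": -0.001, "yaw": 0, "jaw": 255}, {"tx": 0, "ty": 0.008, "tz": -0.001, "yaw": 0, "jaw": 255}, {"tx": 0, "ty": 0.012, "tz": -0.001, "yaw": 0, "jaw": 255}, {"tx": 0, "ty": 0.016, "tz": -0.001, "yaw": 0, "jaw": 255}, {"tx": 0, "ty": 0.02, "tz": -0.001, "yaw": 0, "jaw": 255}, {"tx": 0, "ty": 0.022, "tz": -0.001, "yaw": 0, "jaw": 255}]' --force 20

```text
time: 9.7
eef_pos: [490.8, 193.6, 181.8]
orientation: [0.004, -0.644, 0.765, -0.004]
wrist_force: [4.5, -5.9, 5.8]
grip_width: 49.3
grasp_force: 43.8
```

Request:
send_rows --rows '[{"tx": 0, "ty": 0, "tz": 0, "yaw": 0, "jaw": 85}, {"tx": 0, "ty": 0, "tz": 0, "yaw": 0, "jaw": 85}, {"tx": 0, "ty": 0, "tz": -0.002, "yaw": 0, "jaw": 85}, {"tx": 0, "ty": 0, "tz": -0.002, "yaw": 0, "jaw": 85}]'

```text
time: 10.1
eef_pos: [486.1, 194.1, 180.1]
orientation: [0.0, -0.645, 0.764, 0.0]
wrist_force: [2.6, 0.7, 0.6]
grip_width: 56.8
grasp_force: 0.7
```

Request:
send_rows --rows '[{"tx": 0, "ty": 0, "tz": -0.003, "yaw": 0.06, "jaw": 85}, {"tx": 0, "ty": 0, "tz": -0.005, "yaw": 0.14, "jaw": 85}, {"tx": 0, "ty": 0, "tz": -0.007, "yaw": 0.24, "jaw": 85}, {"tx": 0, "ty": 0, "tz": -0.008, "yaw": 0.34, "jaw": 85}, {"tx": 0, "ty": 0, "tz": -0.009, "yaw": 0.44, "jaw": 85}, {"tx": 0, "ty": 0, "tz": -0.01, "yaw": 0.54, "jaw": 85}, {"tx": 0, "ty": 0, "tz": -0.011, "yaw": 0.64, "jaw": 85}, {"tx": 0, "ty": 0, "tz": -0.012, "yaw": 0.72, "jaw": 85}]'

```text
time: 10.9
eef_pos: [484.3, 193.6, 190.8]
orientation: [-0.002, -0.333, 0.943, 0.0]
wrist_force: [-1.0, 0.3, -0.1]
grip_width: 56.9
grasp_force: 0.7
```

Request:
send_rows --rows '[{"tx": 0, "ty": 0, "tz": -0.01, "yaw": 0, "jaw": 60}, {"tx": 0, "ty": 0, "tz": -0.02, "yaw": 0, "jaw": 0}, {"tx": 0, "ty": 0, "tz": -0.04, "yaw": 0, "jaw": 0}, {"tx": 0, "ty": 0, "tz": -0.08, "yaw": 0, "jaw": 0}, {"tx": 0, "ty": 0, "tz": -0.12, "yaw": 0, "jaw": 0}, {"tx": 0, "ty": 0, "tz": -0.16, "yaw": 0, "jaw": 0}, {"tx": 0, "ty": 0, "tz": -0.19, "yaw": 0, "jaw": 0}, {"tx": 0, "ty": 0, "tz": -0.19, "yaw": 0, "jaw": 0}]'

```text
time: 11.7
eef_pos: [488.0, 194.6, 388.8]
orientation: [0.006, -0.335, 0.942, -0.0]
wrist_force: [-0.2, -0.5, 1.2]
grip_width: 85.7
grasp_force: 0.0
```

```bash
cat >> h.py <<'E'
P=[624,99,-.15]
def ont(f,u,v,z,p=P):
    R,o=jig(p); c,d=ray(f,u,v); n=R[:,2]; t=((o+z*n-c)@n)/(d@n); return R.T@(c+t*d-o)
E
python3 - <<'E'
from h import *
f=wgrab(); print(pose()[1])
im=f['img'].astype(int)
cv2.imwrite('pics/w3.png',cv2.resize(cv2.cvtColor(f['img'],4),(800,600),interpolation=2))
m=((im[...,2]>=im[...,0]+5)&(im.sum(2)<480)&(im.sum(2)>170)).astype(np.uint8)
m=cv2.morphologyEx(m,cv2.MORPH_OPEN,np.ones((5,5),np.uint8))
for c in cv2.findContours(m,0,1)[0]:
    if cv2.contourArea(c)>800:
        Q=np.array([ont(f,u,v,30)[:2] for u,v in c[:,0]]); print(cv2.contourArea(c),c[:,0].min(0),c[:,0].max(0),cv2.minAreaRect(Q.astype(np.float32)))
E
```

```text
[487.10489187 194.298364   385.88814334]
1962.5 [ 38 303] [149 383] ((180.81561279296875, 115.47521209716797), (90.34149169921875, 207.36244201660156), 43.19816207885742)
3036.5 [180 235] [267 318] ((-31.06954002380371, 170.81341552734375), (102.19026184082031, 121.54999542236328), 55.63065719604492)
3865.0 [333 220] [430 306] ((-182.1814727783203, 262.5587158203125), (100.90432739257812, 66.01587677001953), 87.83075714111328)
8957.5 [142  97] [317 258] ((-106.23638916015625, 102.36617279052734), (198.1938934326172, 205.5427703857422), 89.61852264404297)
```

View pics/w3.png

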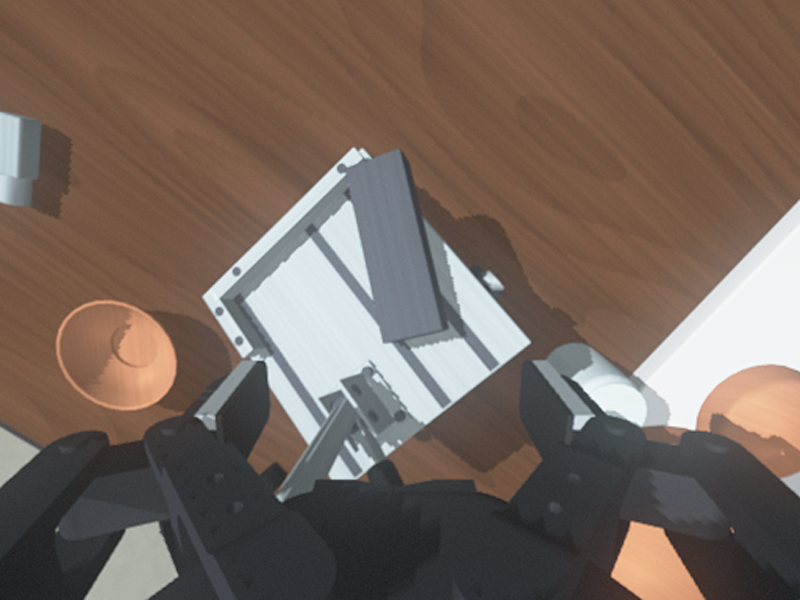

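The wrist view shows the tube turned about 40°. Its top corners are at (350,180), (401,151), (441,329) and (386,342). The fence outer corner is at (203,297), the ledge's far end at (355,148) and the table's upper corner at (530,342).

```bash
python3 - <<'E'
from h import *
from scipy.optimize import least_squares
f=wgrab(); k=.64
L=[((14,-14,20),(203,297)),((-185,-14,20),(355,148)),((-190,205,0),(530,342))]
def r(p):
    R,o=jig(p); return np.concatenate([proj(f,R@np.array(X,float)+o)-np.array(u)*k for X,u in L])
s=least_squares(r,P,loss='soft_l1'); print(s.x.round(3),r(s.x).reshape(-1,2).round(1))
for p in(s.x,P):
    T=np.array([ont(f,u*k,v*k,30,p) for u,v in[(350,180),(401,151),(441,329),(386,342)]]); print(T.round(1).tolist(),T.mean(0).round(1),cv2.minAreaRect(T[:,:2].astype(np.float32)))
E
```

```text
[ 6.22108e+02  1.00774e+02 -1.50000e-01] [[-1.4  0.4]
 [-0.3 -1.3]
 [ 3.2  1. ]]
[[-164.4, 11.5, 30.0], [-210.2, 24.4, 30.0], [-144.7, 153.1, 30.0], [-104.6, 133.5, 30.0]] [-156.    80.6   30. ] ((-157.40118408203125, 78.91960906982422), (144.44305419921875, 46.804473876953125), 63.87952423095703)
[[-166.6, 13.3, 30.0], [-212.3, 26.1, 30.0], [-146.9, 154.5, 30.0], [-106.9, 134.9, 30.0]] [-158.2   82.2   30. ] ((-159.5862274169922, 80.51908874511719), (144.14370727539062, 46.709110260009766), 63.86211013793945)
```

```bash
cat >> h.py <<'E'
P=[622.3,100,-.15]
def W(x,y,h=82,p=P):
    R,o=jig(p); return R@np.array([x,y,0.])+o+[0,0,h]
def sh(target,yaw=0):
    R,q=pose(); z=np.arctan2(R[1,1],R[0,1]); 
    Y=np.array([np.cos(z),np.sin(z),0]);X=np.array([-Y[1],Y[0],0]); d=np.array(target)-q
    return np.round([d@X,d@Y,-d[2]],1)
def head(): R,_=pose(); return np.arctan2(R[1,1],R[0,1])
E
python3 - <<'E'
from h import *
print(pose()[1],head(),'yaw needed',head()-(np.pi-.15)); print(sh(W(-175,150,180)))
E
```

```text
[486.20435457 194.02344306 383.57436991] 2.254061210168702 yaw needed -0.7375314434210911
[-29.1  62.1  74.2]
```

Request:
send_rows --rows '[{"tx": -0.029, "ty": 0.062, "tz": 0.03, "yaw": -0.15, "jaw": 255}, {"tx": -0.029, "ty": 0.062, "tz": 0.05, "yaw": -0.29, "jaw": 255}, {"tx": -0.029, "ty": 0.062, "tz": 0.074, "yaw": -0.43, "jaw": 255}, {"tx": -0.029, "ty": 0.062, "tz": 0.074, "yaw": -0.57, "jaw": 255}, {"tx": -0.029, "ty": 0.062, "tz": 0.074, "yaw": -0.71, "jaw": 255}, {"tx": -0.029, "ty": 0.062, "tz": 0.074, "yaw": -0.74, "jaw": 255}, {"tx": -0.029, "ty": 0.062, "tz": 0.074, "yaw": -0.74, "jaw": 255}, {"tx": -0.029, "ty": 0.062, "tz": 0.074, "yaw": -0.74, "jaw": 255}]'

```text
time: 12.6
eef_pos: [468.6, 260.0, 306.7]
orientation: [-0.001, -0.653, 0.758, 0.0]
wrist_force: [-0.3, 0.4, -0.2]
grip_width: -0.2
grasp_force: 0.0
```

```bash
python3 - <<'E'
from h import *
print(pose()[1],head(),robot.read_state()['grip_width'])
for q in[(-175,150),(-165,146),(-145,142),(-125,135),(-118,125),(-118,110),(-118,90),(-118,70),(-118,58)]: print(q,sh(W(*q)))
E
```

```text
[468.59225718 259.95817114 306.73199653] 2.9926174700095536 -0.15915326176476985
(-175, 150) [-0.8 -0.9 95.3]
(-165, 146) [  2.9 -10.9  97. ]
(-145, 142) [  6.5 -30.9  98.7]
(-125, 135) [ 12.9 -50.9 101.7]
(-118, 125) [ 22.  -57.9 105.9]
(-118, 110) [ 35.6 -57.8 112.2]
(-118, 90) [ 53.7 -57.8 120.7]
(-118, 70) [ 71.8 -57.8 129.1]
(-118, 58) [ 82.7 -57.8 134.2]
```

Request:
send_rows --rows '[{"tx": -0.001, "ty": 0, "tz": 0.04, "yaw": 0, "jaw": 255}, {"tx": -0.001, "ty": 0, "tz": 0.075, "yaw": 0, "jaw": 255}, {"tx": -0.001, "ty": 0, "tz": 0.09, "yaw": 0, "jaw": 255}, {"tx": -0.001, "ty": -0.001, "tz": 0.095, "yaw": 0, "jaw": 255}, {"tx": -0.001, "ty": -0.001, "tz": 0.095, "yaw": 0, "jaw": 255}]'

```text
time: 13.1
eef_pos: [470.1, 260.8, 212.2]
orientation: [-0.001, -0.653, 0.758, 0.0]
wrist_force: [1.0, -0.6, -0.0]
grip_width: -0.0
grasp_force: 0.0
```

Request:
send_rows --rows '[{"tx": 0.002, "ty": -0.005, "tz": 0.001, "yaw": 0, "jaw": 255}, {"tx": 0.004, "ty": -0.01, "tz": 0.002, "yaw": 0, "jaw": 255}, {"tx": 0.005, "ty": -0.016, "tz": 0.0025, "yaw": 0, "jaw": 255}, {"tx": 0.006, "ty": -0.022, "tz": 0.003, "yaw": 0, "jaw": 255}, {"tx": 0.008, "ty": -0.028, "tz": 0.0035, "yaw": 0, "jaw": 255}, {"tx": 0.01, "ty": -0.034, "tz": 0.0045, "yaw": 0, "jaw": 255}, {"tx": 0.012, "ty": -0.04, "tz": 0.0055, "yaw": 0, "jaw": 255}, {"tx": 0.014, "ty": -0.046, "tz": 0.0065, "yaw": 0, "jaw": 255}, {"tx": 0.017, "ty": -0.05, "tz": 0.008, "yaw": 0, "jaw": 255}, {"tx": 0.02, "ty": -0.054, "tz": 0.0095, "yaw": 0, "jaw": 255}]'

```text
time: 14.1
eef_pos: [521.2, 232.9, 203.2]
orientation: [-0.0, -0.653, 0.758, -0.0]
wrist_force: [0.4, 1.4, 0.6]
grip_width: 0.1
grasp_force: 0.8
```

Request:
send_rows --rows '[{"tx": 0.004, "ty": -0.003, "tz": 0.002, "yaw": 0, "jaw": 255}, {"tx": 0.008, "ty": -0.004, "tz": 0.0035, "yaw": 0, "jaw": 255}, {"tx": 0.012, "ty": -0.004, "tz": 0.0055, "yaw": 0, "jaw": 255}, {"tx": 0.016, "ty": -0.004, "tz": 0.0075, "yaw": 0, "jaw": 255}, {"tx": 0.02, "ty": -0.004, "tz": 0.0095, "yaw": 0, "jaw": 255}, {"tx": 0.024, "ty": -0.004, "tz": 0.011, "yaw": 0, "jaw": 255}, {"tx": 0.028, "ty": -0.004, "tz": 0.013, "yaw": 0, "jaw": 255}, {"tx": 0.032, "ty": -0.004, "tz": 0.015, "yaw": 0, "jaw": 255}]'

```text
time: 14.9
eef_pos: [520.5, 200.7, 188.5]
orientation: [0.0, -0.653, 0.758, -0.0]
wrist_force: [1.2, 2.4, 1.8]
grip_width: 0.1
grasp_force: 1.0
```

```bash
cat >> h.py <<'E'
def tubemask(name,z=30,box=None):
    f=grab(name) if name!='wrist' else wgrab(); im=f['img'].astype(int)
    R,o=jig(P); q=np.array([proj(f,R@np.array(X,float)+o) for X in[(-260,0,10),(20,0,30),(20,130,30),(-260,130,30)]])
    m=np.zeros(im.shape[:2],np.uint8); cv2.fillConvexPoly(m,q.astype(np.int32),1)
    return f,im,m
E
python3 - <<'E'
from h import *
print(pose()[1],robot.read_state()['wrist_force'])
# sample colour grid of the table in side view: darkness map at z=30 plane
for n in('side','scene'):
    f=grab(n); im=f['img'].astype(int); R,o=jig(P)
    print(n)
    for y in range(130,-11,-10):
        r=''
        for x in range(-250,15,10):
            u,v=proj(f,R@np.array([x,y,30.])+o).round().astype(int); c=im[v,u]
            s=c.sum(); r+= '#' if s<180 else ('t' if c[2]>=c[0]+3 and s<330 else ('b' if c[0]>c[2]+20 else ('.' if s>400 else '-')))
        print('%4d'%y,r)
E
```

```text
[520.51541437 200.6745178  188.46079007] [1.23293723 2.35964839 1.83934575]
side
 130 ####-#..t#t########t.-..t..
 120 ####t#...t.t####t#......t..
 110 #####t...t.tt#tt-ttt....t..
 100 #####t...t..#t.ttttt-...t..
  90 #####t...t..t.ttttttt...t..
  80 b####t...t.ttttttttttt..t..
  70 b####t...#ttttttttttt-..t..
  60 ####tt.-tttttttttttt....t..
  50 b###tttttttttttttt......t..
  40 b###ttttttttttttt.......#.t
  30 bb##ttt#tttttt#.........tt.
  20 bb##tt.#ttttt.t.........#t.
  10 #b###t.-#tt...t.........#tt
   0 #b###t.-#t...-t..-..----t..
 -10 #bb##t-..-............t....
scene
 130 ttttt###t--.........-t.....
 120 tttt-##t.....ttt-t-t##.....
 110 -ttt-t##..t##ttt-t--###....
 100 -ttt-t###-#t...t----t##....
  90 -ttt-t###tt#ttt------t#-...
  80 -tt.tt##tt-tt--------t.....
  70 tttttttbb-t----------......
  60 t--tttbb-----------........
  50 tt--bbb----------..........
  40 bbbbbbb--------..-.........
  30 bbbbbbb-------...-.........
  20 bbbbbbbb----...............
  10 bbbbbbbb.-.................
   0 bbbbbbbb...................
 -10 bbbbbbbbbbbbbbbbbbbbbbbbbbb
```

Request:
send_rows --rows '[{"tx": 0.004, "ty": 0, "tz": 0.002, "yaw": 0, "jaw": 255}, {"tx": 0.008, "ty": 0, "tz": 0.0035, "yaw": 0, "jaw": 255}, {"tx": 0.012, "ty": 0, "tz": 0.0055, "yaw": 0, "jaw": 255}, {"tx": 0.016, "ty": 0, "tz": 0.0075, "yaw": 0, "jaw": 255}, {"tx": 0.019, "ty": 0, "tz": 0.009, "yaw": 0, "jaw": 255}, {"tx": 0.022, "ty": 0, "tz": 0.0105, "yaw": 0, "jaw": 255}]'

```text
time: 15.6
eef_pos: [517.1, 179.1, 177.9]
orientation: [0.0, -0.653, 0.758, -0.0]
wrist_force: [1.2, 2.5, 1.4]
grip_width: 0.0
grasp_force: 1.2
```

```bash
cat > map.py <<'E'
from h import *
import sys
def amap(n,z=30,ys=range(130,-11,-10),xs=range(-250,15,10)):
    f=grab(n); im=f['img'].astype(int); R,o=jig(P); print(n)
    for y in ys:
        r=''
        for x in xs:
            u,v=proj(f,R@np.array([x,y,z])+o).round().astype(int); c=im[v,u]
            s=c.sum(); r+= '#' if s<180 else ('t' if c[2]>=c[0]+3 and s<330 else ('b' if c[0]>c[2]+20 else ('.' if s>400 else '-')))
        print('%4d'%y,r)
if __name__=='__main__':
    R,q=pose(); Rj,o=jig(P); t=Rj.T@(q-[0,0,82]-o); print(q,'tip table',t.round(1),robot.read_state()['wrist_force'].round(1)); amap('side')
E
python3 map.py
```

```text
[517.08585121 179.05692569 177.93620746] tip table [-115.8   69.2    0.7] [1.2 2.5 1.4]
side
 130 ####-#ttt##tt#######t#..t..
 120 ####t#.tt###t########t..t..
 110 #####t..t#t#######t#....t..
 100 #####t...t-########.....t..
  90 #####t...t.tt#t#........t..
  80 b####t...t.t##t-..-tt-..t..
  70 b####t...t..t..ttttttt-.t..
  60 b###tt...tttttttttttttt.t..
  50 b###tt-tttttttttttttttt.t..
  40 b###tt.#ttttttttttttttt.#.t
  30 bb##tt.tttttttttttttttt.tt.
  20 bb##tt.tttttttttttt.....#t.
  10 #b###t..#tttt##.........#tt
   0 #b###t.-#ttt.-t..-..----t..
 -10 #bb##t-..-............t....
```

Request:
send_rows --rows '[{"tx": 0.003, "ty": 0, "tz": 0.0015, "yaw": 0, "jaw": 255}, {"tx": 0.006, "ty": 0, "tz": 0.003, "yaw": 0, "jaw": 255}, {"tx": 0.009, "ty": 0, "tz": 0.0042, "yaw": 0, "jaw": 255}, {"tx": 0.011, "ty": 0, "tz": 0.005, "yaw": 0, "jaw": 255}, {"tx": 0.011, "ty": 0, "tz": 0.005, "yaw": 0, "jaw": 255}]'

```text
time: 16.15
eef_pos: [514.5, 167.8, 172.4]
orientation: [-0.001, -0.652, 0.758, 0.0]
wrist_force: [1.4, -0.5, 0.1]
grip_width: 0.0
grasp_force: 0.4
```

```bash
python3 map.py
```

```text
[514.53311966 167.77192128 172.40408591] tip table [-116.7   56.5    0.6] [ 1.4 -0.5  0.1]
side
 130 ####-#ttt#tt#########t..t..
 120 ######ttt#tt########tt..t..
 110 #####tttt###t#######t#..t..
 100 #####t.-t#########t##...t..
  90 #####t..-#t########-....t..
  80 b####t...t.t####.-......t..
  70 b####t...t.t#ttt........t..
  60 b###tt...t..#...........t..
  50 b###tt.tttttttttttt-ttt.t..
  40 b###tt.tttttttttttttttt.#.t
  30 bb##tt.tttttttttttttttt.tt.
  20 bb##tt.tttttttttttttttt.#t.
  10 #b###t.tttttttttttttttt.#tt
   0 #b###t.ttttttttttt--ttt-t..
 -10 bbb##t-..-............t....
```

Request:
send_rows --rows '[{"tx": 0.001, "ty": -0.002, "tz": 0.0005, "yaw": 0, "jaw": 255}, {"tx": 0.002, "ty": -0.004, "tz": 0.001, "yaw": 0, "jaw": 255}, {"tx": 0.003, "ty": -0.006, "tz": 0.0015, "yaw": 0, "jaw": 255}, {"tx": 0.003, "ty": -0.006, "tz": 0.0015, "yaw": 0, "jaw": 255}]'

```text
time: 16.6
eef_pos: [519.8, 165.6, 171.2]
orientation: [0.0, -0.653, 0.757, 0.002]
wrist_force: [-3.0, 5.2, 2.3]
grip_width: 0.1
grasp_force: 2.5
```

Request:
send_rows --rows '[{"tx": 0.001, "ty": 0, "tz": 0.0005, "yaw": 0, "jaw": 255}, {"tx": 0.002, "ty": 0, "tz": 0.001, "yaw": 0, "jaw": 255}, {"tx": 0.003, "ty": 0, "tz": 0.0015, "yaw": 0, "jaw": 255}, {"tx": 0.003, "ty": 0, "tz": 0.0015, "yaw": 0, "jaw": 255}]'

```text
time: 17.0
eef_pos: [519.8, 164.9, 171.1]
orientation: [0.003, -0.653, 0.757, 0.004]
wrist_force: [-3.8, 11.5, 7.0]
grip_width: 0.0
grasp_force: 6.4
```

Request:
send_rows --rows '[{"tx": -0.012, "ty": 0, "tz": -0.01, "yaw": 0, "jaw": 255}, {"tx": -0.015, "ty": 0, "tz": -0.05, "yaw": 0, "jaw": 255}, {"tx": -0.015, "ty": 0.03, "tz": -0.08, "yaw": 0, "jaw": 255}, {"tx": 0.01, "ty": 0.07, "tz": -0.08, "yaw": 0, "jaw": 255}, {"tx": 0.03, "ty": 0.1, "tz": -0.08, "yaw": 0, "jaw": 255}, {"tx": 0.03, "ty": 0.1, "tz": -0.08, "yaw": 0, "jaw": 255}]'

```text
time: 17.6
eef_pos: [412.2, 145.2, 249.2]
orientation: [-0.003, -0.652, 0.758, 0.0]
wrist_force: [0.4, 0.5, -0.4]
grip_width: -0.2
grasp_force: 0.0
```

```bash
python3 - <<'E'
from h import *
import map
print(pose()[1],head())
for q in[(-218,18),(-195,18),(-180,18),(-170,18),(-160,18)]: print(q,sh(W(*q)))
map.amap('side',30,range(80,-11,-6),range(-200,15,5))
map.amap('scene',30,range(60,-11,-6),range(-200,15,5))
E
```

```text
[412.2390106  145.20545475 249.24683827] 2.99253947895581
(-218, 18) [-3.   3.5 93.6]
(-195, 18) [ -3.  -19.5  93.6]
(-180, 18) [ -3.  -34.5  93.6]
(-170, 18) [ -3.  -44.5  93.6]
(-160, 18) [ -3.  -54.5  93.6]
side
  80 .t......tt........tt..................t....
  74 tt......t-........t-.................-t....
  68 tt......t.........t-.................-t....
  62 tt......tt........tt.................tt....
  56 tt......tt.-.-...tt-.-..t.............ttt..
  50 tt.-tttttttttttttttttttttttttttt.-t-.ttt...
  44 tt..t#tttttttttttttttttttttttttttttt.t#ttt.
  38 tt.-t#tttttttttttttttttttttttttttttt.t#tt..
  32 tt.-t#tttttttttttttttttttttttttttttt.-##...
  26 tt..t#tttttttttttttttttttttttttttttt.tttt..
  20 tt.-t#ttttttttttttttttttttttttttttt-..#tt..
  14 tt.tt#ttttttttttttttttttttttttttttt-.-ttt..
   8 tt..##tttttttttttttttttttttttttttttt.t##.-t
   2 tt.-t#tttttttttttttttttttttttttttttt.t#tt..
  -4 tttt....t.....-.-...-................-.....
 -10 tt-t...t-.........................t-.......
scene
  60 bbbbbbb-ttttttttttttttttttttttttttttttt....
  54 bbbbbb-ttttttttttttttttttttttttttttt###....
  48 bbbbbb-----------------------------tt##....
  42 bbbbbb-----------------------------t##t....
  36 bbbbbb-----------------------------t##t....
  30 bbbbbb-----------------------------t##t....
  24 bbbbb-------------------------------###-...
  18 bbbbb------------------------------t#tt....
  12 bbbbb------------------------------tt......
   6 bbbbb--.---.-..-.....-.-....-.-.-..-.......
   0 bbbbb......................................
  -6 bbbbbbbbbbb.bbbbbbbbbbbbbbbbbbbbbbbbbb.bbbb
```

Request:
send_rows --rows '[{"tx": -0.003, "ty": 0.003, "tz": 0.04, "yaw": 0, "jaw": 255}, {"tx": -0.003, "ty": 0.003, "tz": 0.075, "yaw": 0, "jaw": 255}, {"tx": -0.003, "ty": 0.003, "tz": 0.0935, "yaw": 0, "jaw": 255}, {"tx": -0.003, "ty": -0.01, "tz": 0.0935, "yaw": 0, "jaw": 255}, {"tx": -0.003, "ty": -0.018, "tz": 0.0935, "yaw": 0, "jaw": 255}, {"tx": -0.003, "ty": -0.024, "tz": 0.0935, "yaw": 0, "jaw": 255}, {"tx": -0.003, "ty": -0.03, "tz": 0.0935, "yaw": 0, "jaw": 255}, {"tx": -0.003, "ty": -0.035, "tz": 0.0935, "yaw": 0, "jaw": 255}, {"tx": -0.003, "ty": -0.04, "tz": 0.0935, "yaw": 0, "jaw": 255}]'

```text
time: 18.6
eef_pos: [454.7, 144.6, 157.4]
orientation: [-0.001, -0.653, 0.757, 0.003]
wrist_force: [-10.4, 2.4, 8.2]
grip_width: -0.0
grasp_force: 5.5
```

Request:
send_rows --rows '[{"tx": 0, "ty": -0.003, "tz": 0, "yaw": 0, "jaw": 255}, {"tx": 0, "ty": -0.006, "tz": 0, "yaw": 0, "jaw": 255}, {"tx": 0, "ty": -0.008, "tz": 0, "yaw": 0, "jaw": 255}, {"tx": 0, "ty": -0.008, "tz": 0, "yaw": 0, "jaw": 255}]'

```text
time: 19.0
eef_pos: [464.4, 143.2, 157.4]
orientation: [-0.0, -0.653, 0.757, 0.002]
wrist_force: [-5.5, 3.2, 3.3]
grip_width: -0.1
grasp_force: 3.0
```

Request:
send_rows --rows '[{"tx": 0, "ty": -0.002, "tz": -0.001, "yaw": 0, "jaw": 255}, {"tx": 0, "ty": -0.004, "tz": -0.001, "yaw": 0, "jaw": 255}, {"tx": 0, "ty": -0.004, "tz": -0.001, "yaw": 0, "jaw": 255}]'

```text
time: 19.3
eef_pos: [465.9, 142.9, 157.5]
orientation: [-0.002, -0.653, 0.757, 0.004]
wrist_force: [-9.5, 4.7, 2.4]
grip_width: 0.0
grasp_force: 5.2
```

```bash
python3 map.py | head -1; python3 - <<'E'
import map
map.amap('side',30,range(50,0,-6),range(-200,15,3))
E
```

```text
[465.94841939 142.86184654 157.46984905] tip table [-161.    21.2    0.5] [-9.5  4.7  2.4]
side
  50 tttt#########################tttttttttttttttttttttttttttttttttttttt-....
  44 ttt--t#tt############tt####ttttttttttttttttttttttttttttttttttttttttttt.-
  38 ttt..tttt###tttt.t##tttttttttttttttttttttttttttttttttttttttttttttttt-...
  32 ttt..tttt###t.t..t#ttttttttttttttttttttttttttttttttttttttttttttttttt....
  26 ttt...-t###t.t--t#tttttttttttttttttttttttttttttttttttttttttttttttttt-...
  20 ttt....--#t-tt--###ttttttttttttttttttttttttttttttttttttttttttttttttt-...
  14 ttt.........-t-####ttttttttttttttttttttttttttttttttttttttttttttttttt....
   8 ttt..........t####ttttttttttttttttttttttttttttttttttttttttttttttttttttt.
   2 tt.....-....ttt##tttttttttttttttttttttttttttttttttttttttttttttttttttt..-
```

Request:
send_rows --rows '[{"tx": 0, "ty": -0.002, "tz": 0, "yaw": 0, "jaw": 255}, {"tx": 0, "ty": -0.004, "tz": 0, "yaw": 0, "jaw": 255}, {"tx": 0, "ty": -0.004, "tz": 0, "yaw": 0, "jaw": 255}]'

```text
time: 19.7
eef_pos: [466.5, 142.8, 157.5]
orientation: [-0.004, -0.653, 0.757, 0.007]
wrist_force: [-18.7, 6.0, 14.3]
grip_width: -0.3
grasp_force: 10.0
```

Request:
send_rows --rows '[{"tx": 0, "ty": -0.002, "tz": 0, "yaw": 0, "jaw": 255}, {"tx": 0, "ty": -0.004, "tz": 0, "yaw": 0, "jaw": 255}, {"tx": 0, "ty": -0.004, "tz": 0, "yaw": 0, "jaw": 255}]'

```text
time: 20.0
eef_pos: [467.0, 142.6, 157.5]
orientation: [-0.007, -0.654, 0.757, 0.01]
wrist_force: [-28.7, 6.9, 23.1]
grip_width: -0.1
grasp_force: 14.8
```

Request:
send_rows --rows '[{"tx": 0, "ty": 0.01, "tz": -0.004, "yaw": 0, "jaw": 255}, {"tx": 0, "ty": 0.016, "tz": -0.006, "yaw": 0, "jaw": 255}, {"tx": 0, "ty": 0.016, "tz": -0.006, "yaw": 0, "jaw": 255}]'

```text
time: 20.3
eef_pos: [462.4, 143.3, 164.9]
orientation: [0.002, -0.653, 0.758, -0.001]
wrist_force: [0.1, 0.4, 0.5]
grip_width: 0.0
grasp_force: 0.0
```

Request:
send_rows --rows '[{"tx": 0, "ty": -0.003, "tz": 0, "yaw": 0, "jaw": 255}, {"tx": 0, "ty": -0.006, "tz": 0, "yaw": 0, "jaw": 255}, {"tx": 0, "ty": -0.009, "tz": 0, "yaw": 0, "jaw": 255}, {"tx": 0, "ty": -0.011, "tz": 0, "yaw": 0, "jaw": 255}, {"tx": 0, "ty": -0.011, "tz": 0, "yaw": 0, "jaw": 255}]'

```text
time: 20.8
eef_pos: [466.5, 142.0, 162.4]
orientation: [-0.005, -0.653, 0.757, 0.006]
wrist_force: [-15.0, 2.7, 12.2]
grip_width: 0.1
grasp_force: 8.2
```

Request:
send_rows --rows '[{"tx": 0, "ty": -0.002, "tz": 0, "yaw": 0, "jaw": 255}, {"tx": 0, "ty": -0.003, "tz": 0, "yaw": 0, "jaw": 255}, {"tx": 0, "ty": -0.003, "tz": 0, "yaw": 0, "jaw": 255}]'

```text
time: 21.1
eef_pos: [466.9, 141.9, 162.4]
orientation: [-0.006, -0.653, 0.757, 0.008]
wrist_force: [-22.0, 5.0, 20.0]
grip_width: -0.1
grasp_force: 11.6
```

Request:
send_rows --rows '[{"tx": 0, "ty": 0.012, "tz": 0, "yaw": 0, "jaw": 255}, {"tx": 0, "ty": 0.015, "tz": -0.03, "yaw": 0, "jaw": 255}, {"tx": 0, "ty": 0.015, "tz": -0.07, "yaw": 0, "jaw": 255}, {"tx": -0.02, "ty": -0.02, "tz": -0.08, "yaw": 0, "jaw": 255}, {"tx": -0.045, "ty": -0.058, "tz": -0.08, "yaw": 0, "jaw": 255}, {"tx": -0.045, "ty": -0.058, "tz": -0.08, "yaw": 0, "jaw": 255}]'

```text
time: 21.7
eef_pos: [545.6, 178.5, 244.6]
orientation: [0.004, -0.653, 0.758, -0.002]
wrist_force: [-0.1, -0.1, -0.8]
grip_width: -0.1
grasp_force: 0.0
```

```bash
python3 - <<'E'
from h import *
print(pose()[1],head())
for q in[(-95,70),(-95,58),(-95,54)]: print(q,sh(W(*q,84)))
E
```

```text
[545.64206534 178.51212216 244.56708528] 2.9930047511883515
(-95, 70) [ 2.7  7.5 65. ]
(-95, 58) [13.6  7.5 70.1]
(-95, 54) [17.2  7.5 71.7]
```

Request:
send_rows --rows '[{"tx": 0.002, "ty": 0.0075, "tz": 0.04, "yaw": 0, "jaw": 255}, {"tx": 0.003, "ty": 0.0075, "tz": 0.064, "yaw": 0, "jaw": 255}, {"tx": 0.007, "ty": 0.0075, "tz": 0.067, "yaw": 0, "jaw": 255}, {"tx": 0.011, "ty": 0.0075, "tz": 0.069, "yaw": 0, "jaw": 255}, {"tx": 0.014, "ty": 0.0075, "tz": 0.0705, "yaw": 0, "jaw": 255}, {"tx": 0.017, "ty": 0.0075, "tz": 0.072, "yaw": 0, "jaw": 255}, {"tx": 0.017, "ty": 0.0075, "tz": 0.072, "yaw": 0, "jaw": 255}]'

```text
time: 22.4
eef_pos: [530.4, 162.5, 173.9]
orientation: [0.003, -0.653, 0.758, 0.001]
wrist_force: [-0.9, 4.2, 2.9]
grip_width: 0.1
grasp_force: 2.7
```

Request:
send_rows --rows '[{"tx": 0.002, "ty": 0, "tz": 0.001, "yaw": 0, "jaw": 255}, {"tx": 0.004, "ty": 0, "tz": 0.002, "yaw": 0, "jaw": 255}, {"tx": 0.004, "ty": 0, "tz": 0.002, "yaw": 0, "jaw": 255}]'

```text
time: 22.7
eef_pos: [530.4, 161.7, 173.7]
orientation: [0.007, -0.654, 0.757, 0.003]
wrist_force: [-2.8, 11.9, 11.4]
grip_width: -0.1
grasp_force: 7.9
```

Request:
send_rows --rows '[{"tx": -0.012, "ty": -0.01, "tz": -0.006, "yaw": 0, "jaw": 255}, {"tx": -0.012, "ty": -0.02, "tz": -0.006, "yaw": 0, "jaw": 255}, {"tx": -0.012, "ty": -0.028, "tz": -0.006, "yaw": 0, "jaw": 255}, {"tx": -0.008, "ty": -0.028, "tz": -0.0045, "yaw": 0, "jaw": 255}, {"tx": -0.004, "ty": -0.028, "tz": -0.0025, "yaw": 0, "jaw": 255}, {"tx": -0.001, "ty": -0.028, "tz": -0.001, "yaw": 0, "jaw": 255}, {"tx": 0.001, "ty": -0.028, "tz": 0, "yaw": 0, "jaw": 255}, {"tx": 0.001, "ty": -0.028, "tz": 0, "yaw": 0, "jaw": 255}]'

```text
time: 23.5
eef_pos: [557.7, 157.4, 173.2]
orientation: [0.008, -0.654, 0.757, 0.005]
wrist_force: [-2.8, 18.3, 14.6]
grip_width: -0.1
grasp_force: 10.6
```

Request:
send_rows --rows '[{"tx": 0.002, "ty": 0, "tz": 0.001, "yaw": 0, "jaw": 255}, {"tx": 0.003, "ty": 0, "tz": 0.0015, "yaw": 0, "jaw": 255}, {"tx": 0.003, "ty": 0, "tz": 0.0015, "yaw": 0, "jaw": 255}]'

```text
time: 23.8
eef_pos: [557.6, 156.8, 173.2]
orientation: [0.01, -0.654, 0.756, 0.007]
wrist_force: [-3.5, 24.1, 18.9]
grip_width: 0.2
grasp_force: 14.4
```

Request:
send_rows --rows '[{"tx": -0.008, "ty": 0, "tz": -0.005, "yaw": 0, "jaw": 255}, {"tx": -0.01, "ty": 0.02, "tz": -0.025, "yaw": 0, "jaw": 255}, {"tx": -0.01, "ty": 0.06, "tz": -0.05, "yaw": 0, "jaw": 255}, {"tx": -0.01, "ty": 0.08, "tz": -0.09, "yaw": 0, "jaw": 0}, {"tx": -0.01, "ty": 0.08, "tz": -0.14, "yaw": 0, "jaw": 0}, {"tx": -0.01, "ty": 0.08, "tz": -0.19, "yaw": 0, "jaw": 0}, {"tx": -0.01, "ty": 0.08, "tz": -0.23, "yaw": 0, "jaw": 0}, {"tx": -0.01, "ty": 0.08, "tz": -0.23, "yaw": 0, "jaw": 0}]'

```text
time: 24.6
eef_pos: [479.7, 170.8, 404.3]
orientation: [0.005, -0.652, 0.758, -0.003]
wrist_force: [-0.6, 0.4, 0.2]
grip_width: 72.4
grasp_force: 0.0
```

```bash
python3 - <<'E'
from h import *
import map
f=wgrab(); im=f['img'].astype(int); R,o=jig(P)
print(pose()[1],head())
g=lambda a,r=80: R@np.array([-50,174+r*np.sin(np.radians(a)),40+r*np.cos(np.radians(a))])+o
print(g(69),sh(g(69)+[0,0,54]),[sh(g(a)+[0,0,54]) for a in(55,40,25,12,0)])
# handle position check: black pixels in side/scene against prediction
for n in('side','scene'):
    F=grab(n); I=F['img'].astype(int); c=np.array([proj(F,g(69,r)) for r in(35,76,118)]); print(n,c.round(1).tolist())
    u,v=c[1].astype(int); B=I[v-16:v+17,u-20:u+21].sum(2)<150
    k,l,s,ce=cv2.connectedComponentsWithStats(B.astype(np.uint8)); print([(x[:].tolist(),(cc+[u-20,v-16]).round(1).tolist()) for x,cc in zip(s[1:],ce[1:]) if x[4]>15])
map.amap('side',30,range(56,-8,-6),range(-165,15,3))
E
```

```text
[478.68290478 170.58678945 400.94894915] 2.992307522059116
[602.20593883 301.63242791 233.33507305] [-148.  -102.7  113.6] [array([-132.4, -102.6,  101.9]), array([-113.1, -102.6,   93.9]), array([ -92.4, -102.6,   91.2]), array([ -74.4, -102.6,   93.2]), array([ -58.6, -102.6,   98.7])]
side [[219.2, 132.7], [215.4, 121.7], [211.5, 110.3]]
[([0, 0, 30, 19, 242], [209.5, 109.6]), ([21, 15, 7, 14, 53], [218.9, 128.0]), ([31, 19, 6, 4, 19], [228.6, 125.6])]
scene [[345.0, 203.6], [357.4, 201.2], [370.8, 198.7]]
[([8, 12, 29, 10, 64], [361.1, 202.8])]
side
  56 .-tt-.....-......ttt-t..-..................-......-ttttt....
  50 .t##ttttttttttttttttttttttttttttttttttttttttttttttttttt--...
  44 ..t#t##ttttttttttttttttttttttttttttttttttttttttttttttttttt..
  38 .-#tt##ttttttttttttttttttttttttttttttttttttttttttttttttt-...
  32 .t#####tttttttttttttttttttttttttttttttttttttttttttttttttt...
  26 ..t####ttttttttttttttttttttttttttttttttttttttttttttttttt-...
  20 .-#####ttttttttttttttttttttttttttttttttttttttttttttttttt-...
  14 .-#####ttttttttttttttttttttttttttttttttttttttttttttttttt....
   8 .tt###ttttttttttttttttttttttttttttttttttttttttttttttttttttt.
   2 .tt###tttttttttttttttttttttttttttttttttttttttttttttttttt-...
  -4 .-...-.........-....................--........--..-.........
```

The tube is home: the map shows it spanning x −150 to 0 and y 0 to 50. Now the clamp handle.

Request:
send_rows --rows '[{"tx": -0.048, "ty": 0, "tz": 0, "yaw": 0, "jaw": 0}, {"tx": -0.096, "ty": 0, "tz": 0, "yaw": 0, "jaw": 0}, {"tx": -0.148, "ty": -0.02, "tz": 0, "yaw": 0, "jaw": 0}, {"tx": -0.148, "ty": -0.065, "tz": 0, "yaw": 0, "jaw": 0}, {"tx": -0.148, "ty": -0.103, "tz": 0, "yaw": 0, "jaw": 0}, {"tx": -0.148, "ty": -0.103, "tz": 0, "yaw": 0, "jaw": 0}, {"tx": -0.148, "ty": -0.103, "tz": 0.03, "yaw": 0, "jaw": 0}, {"tx": -0.148, "ty": -0.103, "tz": 0.03, "yaw": 0, "jaw": 0}]'

```text
time: 25.6
eef_pos: [599.0, 300.8, 361.1]
orientation: [-0.006, -0.652, 0.758, 0.002]
wrist_force: [-0.8, -1.1, -0.9]
grip_width: 85.3
grasp_force: 0.0
```

```bash
python3 - <<'E'
from h import *
f=wgrab(); im=f['img'].astype(int); R,o=jig(P)
print(pose()[1],head())
g=lambda a,r=80: R@np.array([-50,174+r*np.sin(np.radians(a)),40+r*np.cos(np.radians(a))])+o
print(sh(g(69)+[0,0,54]))
c=np.array([proj(f,g(69,r)) for r in(40,80,115)]); print(c.round(1).tolist())
for u,v in c.astype(int):
    if 0<=v<384: print(v,[int(x) for x in im[v,u-45:u+46:3].sum(1)])
E
```

```text
[599.32944082 301.09015674 363.42102977] 2.9926541845737256
[-1.  -2.8 76.1]
[[247.7, 166.5], [247.7, 208.1], [247.7, 252.0]]
166 [404, 395, 666, 686, 696, 688, 686, 703, 694, 523, 392, 235, 239, 236, 239, 236, 225, 209, 278, 430, 413, 420, 407, 691, 691, 686, 687, 680, 685, 687, 576]
208 [280, 273, 287, 294, 294, 276, 211, 204, 205, 205, 175, 174, 195, 190, 189, 185, 169, 153, 146, 210, 199, 209, 205, 205, 206, 209, 209, 207, 218, 223, 233]
251 [284, 277, 275, 277, 273, 286, 297, 290, 273, 174, 178, 186, 195, 190, 197, 186, 174, 161, 155, 221, 222, 211, 213, 207, 213, 205, 208, 215, 221, 210, 213]
```

The handle shows at columns 232–256, within 2 mm of the prediction.

Request:
send_rows --rows '[{"tx": -0.001, "ty": -0.002, "tz": 0.03, "yaw": 0, "jaw": 0}, {"tx": -0.001, "ty": -0.002, "tz": 0.055, "yaw": 0, "jaw": 0}, {"tx": -0.001, "ty": -0.002, "tz": 0.07, "yaw": 0, "jaw": 0}, {"tx": -0.001, "ty": -0.002, "tz": 0.076, "yaw": 0, "jaw": 0}, {"tx": -0.001, "ty": -0.002, "tz": 0.076, "yaw": 0, "jaw": 0}]' --force 40

```text
time: 26.15
eef_pos: [603.1, 302.7, 291.6]
orientation: [-0.001, -0.653, 0.758, 0.0]
wrist_force: [-0.3, 0.3, -0.1]
grip_width: 85.2
grasp_force: 0.0
```

Request:
send_rows --rows '[{"tx": 0, "ty": 0, "tz": 0, "yaw": 0, "jaw": 255}, {"tx": 0, "ty": 0, "tz": 0, "yaw": 0, "jaw": 255}, {"tx": 0, "ty": 0, "tz": 0, "yaw": 0, "jaw": 255}, {"tx": 0, "ty": 0, "tz": 0, "yaw": 0, "jaw": 255}, {"tx": 0, "ty": 0, "tz": 0, "yaw": 0, "jaw": 255}, {"tx": 0, "ty": 0, "tz": 0, "yaw": 0, "jaw": 255}, {"tx": 0, "ty": 0, "tz": 0, "yaw": 0, "jaw": 255}]' --force 40

```text
time: 26.85
eef_pos: [604.3, 302.9, 292.7]
orientation: [0.001, -0.653, 0.758, -0.001]
wrist_force: [1.0, -0.7, 2.2]
grip_width: 20.2
grasp_force: 39.7
```

```bash
python3 - <<'E'
from h import *
R,o=jig(P); q=pose()[1]; s=robot.read_state(); print(q,s['wrist_force'],s['grip_width'])
g=lambda a,r=80: R@np.array([-50,174+r*np.sin(np.radians(a)),40+r*np.cos(np.radians(a))])+o
for a in range(69,-8,-6): print(a,sh(g(a)-g(69)+q))
E
```

```text
[604.32710581 302.8569613  292.73957375] [ 0.97544316 -0.74463442  2.24305857] 20.188552271602536
69 [ 0.  0. -0.]
63 [ 6.3  0.  -5.5]
57 [ 13.2   0.  -10.3]
51 [ 20.5   0.  -14.4]
45 [ 28.2   0.  -17.6]
39 [ 36.2   0.  -20.1]
33 [ 44.4   0.1 -21.7]
27 [ 52.8   0.1 -22.4]
21 [ 61.2   0.1 -22.3]
15 [ 69.5   0.1 -21.2]
9 [ 77.6   0.1 -19.4]
3 [ 85.5   0.1 -16.6]
-3 [ 93.1   0.1 -13.1]
```

Request:
send_rows --rows '[{"tx": 0.0063, "ty": 0, "tz": -0.0055, "yaw": 0, "jaw": 255}, {"tx": 0.0132, "ty": 0, "tz": -0.0103, "yaw": 0, "jaw": 255}, {"tx": 0.0205, "ty": 0, "tz": -0.0144, "yaw": 0, "jaw": 255}, {"tx": 0.0282, "ty": 0, "tz": -0.0176, "yaw": 0, "jaw": 255}, {"tx": 0.0362, "ty": 0, "tz": -0.0201, "yaw": 0, "jaw": 255}, {"tx": 0.0444, "ty": 0, "tz": -0.0217, "yaw": 0, "jaw": 255}, {"tx": 0.0444, "ty": 0, "tz": -0.0217, "yaw": 0, "jaw": 255}]' --force 40

```text
time: 27.55
eef_pos: [597.9, 259.8, 312.5]
orientation: [0.002, -0.653, 0.758, 0.001]
wrist_force: [5.4, 4.4, -5.3]
grip_width: 19.4
grasp_force: 39.9
```

Request:
send_rows --rows '[{"tx": 0.0084, "ty": 0, "tz": -0.0007, "yaw": 0, "jaw": 255}, {"tx": 0.0168, "ty": 0, "tz": -0.0006, "yaw": 0, "jaw": 255}, {"tx": 0.0251, "ty": 0, "tz": 0.0005, "yaw": 0, "jaw": 255}, {"tx": 0.0332, "ty": 0, "tz": 0.0023, "yaw": 0, "jaw": 255}, {"tx": 0.0411, "ty": 0, "tz": 0.0051, "yaw": 0, "jaw": 255}, {"tx": 0.0411, "ty": 0, "tz": 0.0051, "yaw": 0, "jaw": 255}]' --force 40

```text
time: 28.15
eef_pos: [590.2, 217.1, 307.8]
orientation: [-0.001, -0.652, 0.758, 0.0]
wrist_force: [0.1, 0.3, -1.4]
grip_width: -0.1
grasp_force: 0.0
```

Request:
send_rows --rows '[{"tx": 0, "ty": 0, "tz": -0.03, "yaw": 0, "jaw": 255}, {"tx": 0, "ty": 0, "tz": -0.07, "yaw": 0, "jaw": 255}, {"tx": -0.03, "ty": 0, "tz": -0.1, "yaw": 0, "jaw": 255}, {"tx": -0.075, "ty": 0, "tz": -0.1, "yaw": 0, "jaw": 255}, {"tx": -0.12, "ty": 0, "tz": -0.1, "yaw": 0, "jaw": 255}, {"tx": -0.12, "ty": 0, "tz": -0.1, "yaw": 0, "jaw": 255}]'

```text
time: 28.75
eef_pos: [608.7, 341.6, 407.6]
orientation: [0.001, -0.654, 0.756, 0.001]
wrist_force: [0.2, -0.9, 0.1]
grip_width: -0.1
grasp_force: 0.0
```

```bash
cat > han.py <<'E'
from h import *
R,o=jig(P); print(pose()[1])
def g(a,r,dx=0): return R@np.array([-50+dx,174+r*np.sin(np.radians(a)),40+r*np.cos(np.radians(a))])+o
def look():
  for n,du in(('scene',3),('side',0),('wrist',0)):
    F=wgrab() if n=='wrist' else grab(n); I=F['img'].astype(int).sum(2); out=[]
    for a in range(72,-6,-6):
        v=[]
        for r in(50,65,80,95,110):
            u,w=proj(F,g(a,r)).round().astype(int)+[du,0]
            v.append(int(np.median(I[w-1:w+2,u-1:u+2])) if 2<w<381 and 2<u<509 else -1)
        out.append((a,v))
    print(n,out)
look()
E
python3 han.py
```

```text
[608.74196649 341.64119189 407.63060489]
scene [(72, [654, 203, 202, 205, 246]), (66, [654, 432, 207, 243, 273]), (60, [549, 468, 293, 283, 271]), (54, [424, 646, 628, 299, 277]), (48, [408, 684, 688, 613, 426]), (42, [197, 626, 602, 683, 548]), (36, [121, 119, 125, 133, 150]), (30, [134, 136, 142, 144, 221]), (24, [144, 452, 670, 493, 684]), (18, [552, 688, 684, 464, 683]), (12, [685, 689, 676, 606, 687]), (6, [685, 687, 612, 568, 688]), (0, [687, 686, 633, 538, 688])]
side [(72, [173, 365, 520, 190, 180]), (66, [173, 205, 312, 179, 186]), (60, [173, 205, 208, 178, 192]), (54, [71, 91, 121, 177, 191]), (48, [71, 66, 67, 76, 124]), (42, [70, 66, 67, 67, 69]), (36, [70, 63, 73, 67, 66]), (30, [70, 75, 70, 75, 73]), (24, [72, 80, 76, 77, 81]), (18, [72, 77, 84, 90, 132]), (12, [97, 82, 104, 152, 177]), (6, [232, 97, 182, 184, 183]), (0, [448, 186, 188, 184, 188])]
wrist [(72, [449, 202, 195, 188, 178]), (66, [183, 333, 197, 191, 183]), (60, [188, 555, 202, 194, 190]), (54, [195, 182, 631, 200, 195]), (48, [198, 192, 182, 631, 202]), (42, [202, 197, 192, 188, 205]), (36, [195, 208, 204, 200, 196]), (30, [195, 195, 195, 193, 193]), (24, [351, 468, 467, 342, 354]), (18, [342, 277, 342, 547, 565]), (12, [282, 628, 549, 561, 547]), (6, [560, 623, 561, 549, 287]), (0, [628, 616, 547, 348, 176])]
```

The handle stands at about 33°; the pads slipped off it there. I'll push it the rest of the way from the uphill side with the shut fingers.

```bash
cat > push.py <<'E'
from h import *
R,o=jig(P)
def tcp(a,r=80,tip=73):
    a=np.radians(a); E=R@np.array([-50,174+r*np.sin(a)+10.5*np.cos(a),40+r*np.cos(a)-10.5*np.sin(a)])+o
    return E+np.array([-np.sin(P[2]),np.cos(P[2]),0])*11+[0,0,tip]
up=np.array([-np.sin(P[2]),np.cos(P[2]),0])
if __name__=='__main__':
    print(pose()[1],head()); print('hover',sh(tcp(33)+up*22))
    for a in(33,27,21,15,9,3,0,-3,-6): print(a,sh(tcp(a)))
E
python3 push.py
```

```text
[608.3848074  336.91601612 408.02046548] 2.9936483932651954
hover [36.8  0.9 81.5]
33 [58.8  1.  81.5]
27 [67.1  1.  79.6]
21 [75.5  1.  78.7]
15 [83.9  1.  78.6]
9 [92.3  1.  79.4]
3 [100.6   1.   81.1]
0 [104.7   1.1  82.3]
-3 [108.7   1.1  83.7]
-6 [112.6   1.1  85.3]
```

Request:
send_rows --rows '[{"tx": 0.036, "ty": 0.001, "tz": 0.03, "yaw": 0, "jaw": 255}, {"tx": 0.036, "ty": 0.001, "tz": 0.065, "yaw": 0, "jaw": 255}, {"tx": 0.036, "ty": 0.001, "tz": 0.081, "yaw": 0, "jaw": 255}, {"tx": 0.045, "ty": 0.001, "tz": 0.081, "yaw": 0, "jaw": 255}, {"tx": 0.052, "ty": 0.001, "tz": 0.081, "yaw": 0, "jaw": 255}, {"tx": 0.059, "ty": 0.001, "tz": 0.081, "yaw": 0, "jaw": 255}, {"tx": 0.067, "ty": 0.001, "tz": 0.08, "yaw": 0, "jaw": 255}, {"tx": 0.075, "ty": 0.001, "tz": 0.079, "yaw": 0, "jaw": 255}]'

```text
time: 29.7
eef_pos: [596.7, 263.2, 331.0]
orientation: [0.002, -0.653, 0.758, 0.001]
wrist_force: [-0.6, 5.9, -1.8]
grip_width: -0.0
grasp_force: 2.7
```

Request:
send_rows --rows '[{"tx": 0.006, "ty": 0, "tz": 0, "yaw": 0, "jaw": 255}, {"tx": 0.012, "ty": 0, "tz": 0, "yaw": 0, "jaw": 255}, {"tx": 0.017, "ty": 0, "tz": 0.0005, "yaw": 0, "jaw": 255}, {"tx": 0.017, "ty": 0, "tz": 0.0005, "yaw": 0, "jaw": 255}]'

```text
time: 30.1
eef_pos: [594.3, 245.7, 330.6]
orientation: [0.001, -0.652, 0.758, -0.0]
wrist_force: [-0.9, 3.6, 0.6]
grip_width: -0.3
grasp_force: 1.4
```

```bash
python3 push.py
```

```text
[594.30417338 245.68638975 330.64196761] 2.9925017037987742
hover [-55.5   0.5   4.1]
33 [-33.5   0.5   4.1]
27 [-25.2   0.5   2.3]
21 [-16.8   0.5   1.3]
15 [-8.4  0.5  1.2]
9 [0.  0.5 2.1]
3 [8.3 0.6 3.7]
0 [12.4  0.6  4.9]
-3 [16.4  0.6  6.3]
-6 [20.3  0.6  7.9]
```

Request:
send_rows --rows '[{"tx": 0.004, "ty": 0, "tz": 0.003, "yaw": 0, "jaw": 255}, {"tx": 0.008, "ty": 0, "tz": 0.004, "yaw": 0, "jaw": 255}, {"tx": 0.012, "ty": 0, "tz": 0.005, "yaw": 0, "jaw": 255}, {"tx": 0.014, "ty": 0, "tz": 0.0055, "yaw": 0, "jaw": 255}, {"tx": 0.014, "ty": 0, "tz": 0.0055, "yaw": 0, "jaw": 255}]'

```text
time: 30.6
eef_pos: [593.3, 232.8, 326.0]
orientation: [0.003, -0.653, 0.758, -0.001]
wrist_force: [0.6, 5.7, 5.7]
grip_width: 0.1
grasp_force: 3.5
```

Request:
send_rows --rows '[{"tx": 0.002, "ty": 0, "tz": 0.0005, "yaw": 0, "jaw": 255}, {"tx": 0.004, "ty": 0, "tz": 0.001, "yaw": 0, "jaw": 255}, {"tx": 0.004, "ty": 0, "tz": 0.001, "yaw": 0, "jaw": 255}]'

```text
time: 30.9
eef_pos: [593.0, 230.5, 325.5]
orientation: [0.005, -0.653, 0.757, 0.001]
wrist_force: [-0.3, 9.3, 6.7]
grip_width: -0.2
grasp_force: 5.7
```

Request:
send_rows --rows '[{"tx": 0.003, "ty": 0, "tz": 0.001, "yaw": 0, "jaw": 255}, {"tx": 0.005, "ty": 0, "tz": 0.0015, "yaw": 0, "jaw": 255}, {"tx": 0.005, "ty": 0, "tz": 0.0015, "yaw": 0, "jaw": 255}]'

```text
time: 31.2
eef_pos: [592.8, 229.3, 325.5]
orientation: [0.009, -0.654, 0.756, 0.004]
wrist_force: [0.2, 19.1, 8.1]
grip_width: 0.1
grasp_force: 10.6
```

Request:
send_rows --rows '[{"tx": 0.002, "ty": 0, "tz": 0.0005, "yaw": 0, "jaw": 255}, {"tx": 0.003, "ty": 0, "tz": 0.001, "yaw": 0, "jaw": 255}, {"tx": 0.003, "ty": 0, "tz": 0.001, "yaw": 0, "jaw": 255}]'

```text
time: 31.5
eef_pos: [592.7, 228.7, 325.5]
orientation: [0.011, -0.655, 0.756, 0.006]
wrist_force: [-0.8, 24.6, 10.1]
grip_width: 0.2
grasp_force: 13.6
```

```bash
python3 push.py; python3 han.py
```

```text
[592.6828947  228.67477024 325.51254108] 2.9979359962730823
hover [-72.5   1.   -1. ]
33 [-50.5   1.2  -1. ]
27 [-42.3   1.2  -2.9]
21 [-33.9   1.3  -3.8]
15 [-25.4   1.3  -3.9]
9 [-17.    1.4  -3.1]
3 [-8.8  1.4 -1.4]
0 [-4.7  1.5 -0.2]
-3 [-0.7  1.5  1.2]
-6 [3.2 1.5 2.7]
[592.6828947  228.67477024 325.51254108]
scene [(72, [641, 201, 197, 201, 235]), (66, [641, 427, 202, 244, 270]), (60, [547, 456, 284, 279, 264]), (54, [416, 631, 615, 294, 274]), (48, [407, 676, 679, 598, 412]), (42, [555, 681, 678, 683, 535]), (36, [670, 680, 682, 674, 406]), (30, [680, 678, 681, 617, 531]), (24, [676, 677, 682, 482, 673]), (18, [677, 677, 639, 371, 221]), (12, [675, 519, 202, 259, 431]), (6, [543, 253, 333, 413, 367]), (0, [125, 131, 225, 215, 145])]
side [(72, [179, 359, 520, 139, 124]), (66, [179, 202, 300, 117, 172]), (60, [179, 203, 178, 120, 180]), (54, [182, 189, 137, 120, 183]), (48, [182, 185, 172, 123, 183]), (42, [183, 185, 135, 123, 173]), (36, [182, 185, 177, 120, 116]), (30, [182, 168, 93, 115, 90]), (24, [180, 187, 100, 91, 97]), (18, [169, 190, 120, 183, 119]), (12, [75, 180, 141, 148, 277]), (6, [45, 45, 55, 77, 228]), (0, [42, 41, 46, 46, 80])]
wrist [(72, [199, 201, 172, 178, 181]), (66, [200, 200, 175, 178, 176]), (60, [212, 186, 206, 180, 179]), (54, [217, 167, 259, 178, 180]), (48, [222, 183, 232, 178, 178]), (42, [314, 199, 201, 169, 178]), (36, [528, 215, 185, 182, 180]), (30, [470, 221, 199, 196, 176]), (24, [477, 567, 207, 193, 181]), (18, [326, 560, 559, 212, 198]), (12, [336, 332, 440, 560, 567]), (6, [241, 238, 216, 239, 333]), (0, [263, 263, 268, 269, 269])]
```

Request:
send_rows --rows '[{"tx": -0.01, "ty": 0, "tz": 0, "yaw": 0, "jaw": 255}, {"tx": -0.03, "ty": 0, "tz": -0.01, "yaw": 0, "jaw": 255}, {"tx": -0.05, "ty": 0, "tz": -0.05, "yaw": 0, "jaw": 255}, {"tx": -0.08, "ty": 0, "tz": -0.09, "yaw": 0, "jaw": 255}, {"tx": -0.12, "ty": 0, "tz": -0.1, "yaw": 0, "jaw": 255}, {"tx": -0.12, "ty": 0, "tz": -0.1, "yaw": 0, "jaw": 255}]'

```text
time: 32.25
eef_pos: [609.5, 341.9, 422.7]
orientation: [0.003, -0.654, 0.757, -0.002]
wrist_force: [0.1, -1.3, -0.6]
grip_width: -0.0
grasp_force: 0.0
```

```bash
python3 - <<'E'
import han
from h import *
for n,du in(('scene',3),('side',0)):
    F=grab(n); I=F['img'].astype(int).sum(2)
    for a in(9,6,3,0,-3,-6,-9):
        print(n,a,[int(I[tuple((proj(F,han.g(a,r))+[du,0]).round().astype(int)[::-1])]) for r in(50,65,80,95,110)])
import map
map.amap('side',30,range(56,-8,-6),range(-165,15,3))
E
```

```text
[609.5058119  341.90882829 422.67101018]
scene [(72, [657, 207, 206, 210, 246]), (66, [657, 437, 210, 250, 279]), (60, [561, 469, 300, 289, 277]), (54, [424, 652, 636, 305, 279]), (48, [424, 690, 692, 618, 430]), (42, [577, 695, 694, 696, 564]), (36, [685, 693, 695, 686, 424]), (30, [693, 691, 694, 633, 547]), (24, [690, 691, 693, 493, 688]), (18, [691, 693, 686, 462, 687]), (12, [688, 693, 681, 607, 691]), (6, [558, 573, 436, 570, 689]), (0, [137, 137, 121, 133, 149])]
side [(72, [180, 362, 518, 191, 181]), (66, [180, 207, 306, 180, 185]), (60, [180, 207, 204, 179, 190]), (54, [180, 185, 182, 180, 190]), (48, [180, 186, 182, 183, 190]), (42, [181, 186, 183, 185, 190]), (36, [185, 189, 183, 183, 188]), (30, [185, 187, 185, 181, 190]), (24, [180, 190, 187, 182, 190]), (18, [177, 190, 189, 188, 188]), (12, [84, 180, 140, 188, 184]), (6, [40, 46, 39, 83, 166]), (0, [42, 40, 39, 39, 83])]
wrist [(72, [358, 269, 204, 192, 180]), (66, [361, 343, 206, 196, 184]), (60, [356, 479, 269, 205, 191]), (54, [556, 361, 555, 208, 206]), (48, [358, 513, 361, 582, 269]), (42, [362, 359, 506, 356, 358]
[... 706 characters left out ...]
-t..-.....ttt.tt..t-..-t......-ttttt....
  50 .t##ttttttttttttttttttttttttttttttttt#t..tt--.ttttttttt--...
  44 ..t#t##ttttttttttttttttttttttttttttt###t.ttt.-tttttttttttt..
  38 .-#tt##tttttttttttttttttttttttttttt###t-ttt..ttttttttttt-...
  32 .t#####ttttttttttttttttttttttttttttt###t-tt...ttttttttttt...
  26 ..t####ttttttttttttttttttttttttttttt##tt.ttt.ttttttttttt-...
  20 .-#####ttttttttttttttttttttttttttttt###ttttt-ttttttttttt-...
  14 .t#####ttttttttttttttttttttttttttttttttttttttttttttttttt....
   8 .tt###ttttttttttttttttttttttttttttttttttttttttttttttttttttt.
   2 .tt###tttttttttttttttttttttttttttttttttttttttttttttttttt-...
  -4 .t...-.........-..........-...................--..--........
```

The handle reads fully shut, the clamp arm lies across the tube, and the tube hasn't shifted from the corner. I'll hand it in.

```bash
python3 -c "
from h import *
print(order.finish_job())"
```

```text
the job is handed in; nothing more can be done
None
```

I handed the job in with the tube flat and home against the ledge and end stop and the clamp handle shut on it, going by camera checks and push forces; the hand-in returned no verdict. My grip slipped off the handle partway, so I pushed it the rest of the way to its stop with the closed fingers.

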